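Clear the painting spot and set out the next figure

TASK

First slide the rinse pot off the cross mark and back under the light bar until it stands wholly inside the circle mark, without ever lifting or tipping it. Then swing the lid of the wooden case open past its balance point so that it stays open by itself, lift the figure out and set it down (do not drop it) standing upright on the middle of the cross. Do not knock the light bar, and leave the other things on the desk where they are.

Things in the scene. Friction and masses are not known exactly. Their poses are not given: they have to be found in the camera images.
- pot_mid (a point): Centre of the rinse pot, half-way up (30 mm above its foot): an open white ceramic pot, round, 56 mm outside diameter, 60 mm high, wall 4 mm, about 0.3 kg (0.2 to 0.4). z axis up. It starts standing on the cross mark, up to 8 mm off its centre.
- cross: White painted plus sign, flush with the desk, arms 100 mm from end to end; origin at its centre on the desk surface. The painting spot. It lies in front of the light bar, open to above.
- circle: White painted circle outline, 86 mm outer diameter, flush with the desk; origin at its centre on the desk. The pot's place. It lies under the light bar, 150 mm to one side or the other of the bar's origin (the square mark is on the other side).
- square: White painted square outline, 84 mm, flush with the desk; origin at its centre. Place of the paint jar, also under the light bar.
- lamp: Fixed aluminium light bar over circle and square. Origin on the desk midway between them; x away from the robot, y along the bar. The bar spans x -15 to +35, y -210 to +290, z 180 (underside) to 203 mm; an 18 mm post stands at x 10, y 275 on a foot 84 mm across. A gripper pointing straight down does not fit over a pot under it: lean it 28 to 45 degrees, wrist towards the robot.
- lid (a joint): Lid hinge angle in rad: 0 shut, grows as it opens, stop at 1.9. Free hinge: the lid falls shut below about 1.48, falls open to the stop above about 1.55, and then stays.
- lid_hinge (a point): Point on the lid's hinge line, middle of the case's far top edge, 85 mm above the desk, 80 mm in x from the case's centre. Turns with the lid; its y axis is the hinge line at all angles.
- lid_handle (a point): Centre of the lid's handle: a dark steel round bar, 16 mm diameter, 24 mm long along the hinge direction, on a 14 mm wide stem; 38 mm above the lid's underside (30 mm above its top), 135 mm from the hinge line towards the robot. Can be pinched by its two flat ends (fingers closing along the hinge direction) and turns between the fingers as the lid swings.
- case: Wooden case, 160 (x) by 170 (y) by 85 mm high without its lid, walls and floor 6 mm, fixed to the desk. Origin at the centre of its underside; x axis from the front (robot side, handle) to the hinge, y along the hinge. The lid is 165 mm long, 8 mm thick, 0.16 kg.
- figure_mid (a point): Middle of the figure's torso, 38 mm above the underside of its base: a grey plastic soldier with a small round shield on its -x side, 66 mm tall, standing in the case on a round base 34 mm across; torso a round 18 mm column from 27 to 49 mm above the underside, to be gripped from its sides; 35 g. z axis up.
- figure_base (a point): Centre of the underside of the figure's base; z axis up along the figure.
- figure: The figure, origin at the centre of the underside of its base.
- spearman: Bystander: grey soldier with a spear, 85 mm tall, 34 mm base, standing under the light bar midway between circle and square. Origin under its base.
- shieldman: Bystander: grey soldier with a tall shield, 66 mm, beyond the light bar.
- jar: Bystander: glass paint jar with black cap, 40 mm diameter, 65 mm high, on the square mark.
- dropper: Bystander: white dropper bottle, 25 mm diameter, 89 mm high, left of the cross.
- rook: Bystander: black waisted painting grip like a chess rook, 60 mm foot, 104 mm high, beyond the light bar.
- brush: Bystander: paint brush lying on the desk at the left, 165 mm long.
Things that resemble listed ones, but are neither listed nor needed, are in the scene too. Several things look just like the part that bears pot_mid: the one meant starts farthest from the robot's base. Several things look just like the case: the one meant starts farthest to the robot's left.

How it is judged:
By the outcome, as a careful person would: the job done as asked, in the order asked, and still so for the second after the job is handed in, with the robot touching nothing.
It also fails if it takes over 72 s, if anything falls off the work surface, if the arm or the gripper's body presses on something with over 40 N, if the wrist force passes 120 N, or if a joint passes its speed limit or range.

ROBOT

A 6-joint arm with a two-finger parallel gripper is mounted at the origin on the work surface. World frame = base frame: x ahead of the robot, y to its left, z up, the work surface at z = 0. Lengths are in m, angles in rad, forces in N, time in s.
With the tool pointing down it reaches from about 0.375 to 0.9 m from the base axis. Payload 3.1 kg.
Tool frame: the origin (TCP) lies between the finger pads; the fingertips stand manip.nose_length ahead of it and the grasp point (between the pads) lies 5 mm behind it (manip.nose_length is the distance from the TCP to the fingertips, in m); z points along the fingers, y is the line along which they close (so a half turn about z gives the same grasp; the last joint's range is limited). The gripper opens to 85 mm and grips with 20 to 120 N. Pads are 22 mm wide; open, the fingers measure 114 mm over their backs; the gripper's body (76 mm by 85 mm) begins 54 mm behind the grasp point. The pads swing forward as they close: fully open they stand 13 mm farther back than shut.
Start: joints at [0.964, 0.527, 1.433, -0, 1.181, -0.178], TCP at [0.26, 0.568, 0.206] pointing down, gripper open.
Joint ranges: [-3.08, 3.08], [-0.75, 2.2], [0.22, 2.44], [-1.43, 4.57], [0, 2.65], [-2.85, 2.85]. Speed limits (rad/s): [2.79, 2.79, 3.14, 3.14, 3.14, 3.14].

INTERFACE

Orientations are given as a unit quaternion [x, y, z, w].
In Python, from station import monitor, eyes, job, manip gives the robot as it stands.
- The arm moves only by the shell command python3 -m pendant 'ROWS' [FORCE]. ROWS is JSON, a list that holds one entry, the list of rows, each a list of 7 numbers: the shift along the tool's x, y, z as a fraction of full scale, then the turn, a rotation vector about the tool's x, y, z as a fraction of full scale, then the opening, from 0 (shut) to 1 (fully open). A call has 1 to 20 rows; each row shifts and turns the commanded pose from where the row before left it, along the tool's axes as they then stand; what a row does not reach is not made up. Full scale, the value 1, is 800 mm for a shift and 0.12 rad for a turn. A row lasts 1/10 s, in which the tool goes at most 50 mm and 8.59 degrees, less where a joint would pass 70% of its speed; a pose out of reach is approached as far as the arm can. A call with a number of a shift or a turn outside -1 to 1 is refused whole. A call with a gripper value outside its range is refused whole. The fingers move at their own pace and stop on an object; FORCE is the grip in N (left out, the last holds). Time passes only in rows, so rows that do not move let the fingers close. It gives the time, the measured TCP pose, the force, the opening and the grip force at its end, in the units of the state.
- monitor.sense(): the state, without advancing time (a new reading comes with each control period).
- eyes.snapshot(name): name is "scene" or "side" or "wrist"; returns a dict with "pixels" (400x640x3 uint8, red, green, blue), "depth" (400x640 float32, m along the optical axis (not along the pixel's ray), 0 where there is no reading), "intrinsics" (3x3 intrinsics, pixels), "eye" and "attitude" of the camera in the world. Camera axes: x right, y down, z forward; pixel columns grow to the right and rows downward; lengths in m; the calibration is good to about 2 mm. A picture is of the moment at which its call begins.
- job.sign_off(): hands the job in; it is judged then, once.
The state is a dict: "t": time; "q": joint angles; "qd": joint speeds; "tau": joint torques, N m; "tcp_pos": TCP position; "tool_rot": TCP orientation; "force": force on the tool from outside, world axes, zero at the start; "ft_torque": the same for the moment, N m; "finger_gap": opening from 0.0 (shut) to 1.0 (fully open); "gripper_force": force on a finger pad.
Only numpy, scipy, OpenCV 4.12 (cv2) and the standard library are available. Lean on these libraries where they do the work, as an engineer would, in place of code of your own. Each camera call takes 0.05 s, during which the arm holds its last target. There are 200 camera calls.

## Working session

There is one attempt and no reset: what is moved stays moved. The work goes in short steps, Python scripts to look and compute and a shell command to move; the robot and the scene stay as the last step left them, time stands still between calls to the robot, and variables do not carry over. Pictures are saved under pics/ and viewed, at most 10 in all, crops included, and the job is handed in when it is done.

```bash
ls; mkdir -p pics; cat > h.py <<'E'
import numpy as np, cv2
from scipy.spatial.transform import Rotation as R
from station import monitor, eyes, job, manip
def snap(n,save=None):
    s=eyes.snapshot(n)
    if save: cv2.imwrite('pics/'+save,s['pixels'][:,:,::-1])
    np.savez('/tmp/'+n+'.npz',**{k:np.asarray(v) for k,v in s.items()})
    return s
def cloud(s):
    d=s['depth'];K=np.asarray(s['intrinsics']);v,u=np.mgrid[:400,:640]
    p=np.stack([(u-K[0,2])/K[0,0]*d,(v-K[1,2])/K[1,1]*d,d],-1)
    a=np.asarray(s['attitude']); M=a if a.shape==(3,3) else R.from_quat(a).as_matrix()
    return p@M.T+np.asarray(s['eye'])
E
python3 - <<'E'
from h import *
for n in ['scene','side']:
    s=snap(n,n+'0.png'); print(n,s['eye'],s['attitude'])
print(monitor.sense(), manip.nose_length)
E
```

```text
pics
scene [ 0.95088959 -0.31953544  1.02209275] [ 0.85973531  0.42102475 -0.12560009 -0.26041884]
side [-0.0697605   0.90573923  0.73528912] [-0.24717644  0.83472458 -0.47371482  0.13316517]
{'t': 0.1, 'q': array([ 9.63514360e-01,  5.28381338e-01,  1.43379592e+00, -1.49967047e-05,
        1.18139686e+00, -1.78486875e-01]), 'qd': array([-0.0020707 , -0.00169476, -0.00147701, -0.00058236, -0.00281544,
        0.00062158]), 'tau': array([-1.59036831e-04, -4.43303812e+01, -1.78584909e+01, -2.62409967e-04,
        4.02413294e-03,  2.90919775e-05]), 'tcp_pos': array([0.25942167, 0.5678441 , 0.20551961]), 'tool_rot': array([ 2.12755914e-01,  9.77104876e-01, -9.17899552e-04, -3.72899689e-04]), 'force': array([ 0.90985399, -0.39182277,  0.17102671]), 'ft_torque': array([0.0240348 , 0.01255499, 0.01495542]), 'gripper_force': 0.0, 'finger_gap': 1.0010582715905316} 0.014
```

View pics/scene0.png

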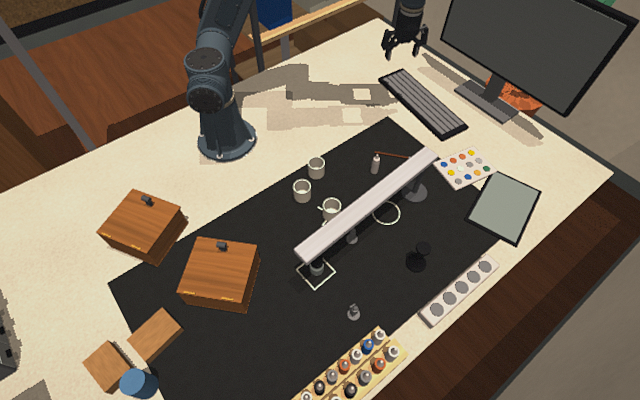

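View pics/side0.png

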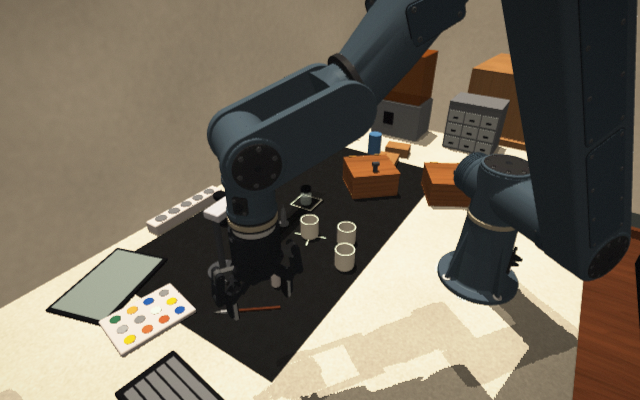

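The scene view shows the pot on the cross at (331,207) with two look-alikes at (316,168) and (302,190). The circle is at (386,212), the square with the jar at (316,272), and the spearman at (351,237). The bar runs from (300,252) to (435,155). The cases are at (220,272) and (143,225), with handles at (222,245) and (147,199).

```bash
python3 - <<'E'
from h import *
s=dict(np.load('/tmp/scene.npz')); P=cloud(s); im=s['pixels'].astype(int)
np.set_printoptions(precision=4,suppress=True)
for n,(u,v) in dict(case=(225,270),caseB=(143,230),handle=(222,243),pot=(331,212),bar1=(305,250),bar2=(433,155),bar3=(370,203),base=(418,192),spear=(351,237),jar=(316,267),drop=(376,158)).items(): print(n,P[v,u])
X,Y,Z=P[...,0],P[...,1],P[...,2]
white=im.min(-1)>130
v,u=np.mgrid[:400,:640]
def box(a,b,c,d): return (u>=a)&(u<=b)&(v>=c)&(v<=d)
def circ(m):
    p=P[m][:,:2]; c=cv2.minEnclosingCircle(p.astype(np.float32)); A=np.c_[2*p,np.ones(len(p))]; x=np.linalg.lstsq(A,(p**2).sum(1),rcond=None)[0]
    return len(p),np.array(c[0]),c[1],x[:2],np.sqrt(x[2]+x[0]**2+x[1]**2)
print('circle',circ(white&box(365,405,195,230)&(abs(Z)<.008)))
for n,b in dict(pot=(318,343,194,224),p2=(305,328,155,182),p3=(290,313,176,204)).items():
    print(n,circ(box(*b)&(Z>.054)&(Z<.066)))
m=white&box(295,340,255,292)&(abs(Z)<.008); print('square',P[m].mean(0),cv2.minAreaRect(P[m][:,:2].astype(np.float32)))
m=box(290,445,140,265)&(Z>.193)&(Z<.215); print('bar',cv2.minAreaRect(P[m][:,:2].astype(np.float32)),Z[m].mean())
m=box(170,265,225,320)&(Z>.085)&(Z<.1); print('lid',cv2.minAreaRect(P[m][:,:2].astype(np.float32)),np.median(Z[m]))
m=box(205,240,230,255)&(Z>.115)&(Z<.16); print('handle',P[m].mean(0),P[m].min(0),P[m].max(0))
m=white&box(310,350,190,235)&(abs(Z)<.006); print('cross',m.sum(), P[m][:, :2])
m=box(340,360,220,250)&(Z>.02)&(Z<.1);print('spear',P[m].mean(0),P[m][:,2].max())
m=box(365,385,150,178)&(Z>.02)&(Z<.1);print('drop',P[m].mean(0),P[m][:,2].max())
E
```

```text
case [ 0.4881 -0.2683  0.0903]
caseB [ 0.2455 -0.3896  0.0964]
handle [ 0.4348 -0.2379  0.1276]
pot [0.5043 0.0808 0.0576]
bar1 [ 0.6176 -0.097   0.2047]
bar2 [0.6002 0.372  0.201 ]
bar3 [0.6127 0.1177 0.2038]
base [0.5961 0.3773 0.0068]
spear [0.5935 0.0873 0.0228]
jar [ 0.618  -0.0643  0.0587]
drop [0.4402 0.3215 0.0738]
circle (55, array([0.5904, 0.2439]), 0.04550912231206894, array([0.5839, 0.2427]), np.float64(0.043923264875629996))
pot (81, array([0.488 , 0.0973]), 0.02884790301322937, array([0.4881, 0.0972]), np.float64(0.025972151043013567))
p2 (79, array([0.3422, 0.1392]), 0.05807144194841385, array([0.3374, 0.1419]), np.float64(0.03659604027190222))
p3 (73, array([0.3751, 0.067 ]), 0.029157735407352448, array([0.3745, 0.0672]), np.float64(0.025809836941456894))
square [ 0.6351 -0.0543 -0.0008] ((0.6103949546813965, -0.05377286300063133), (0.08898261189460754, 0.07961131632328033), 86.45287322998047)
bar ((0.6035182476043701, 0.1324320286512375), (0.0516594797372818, 0.49852505326271057), 3.7972986698150635) 0.20134595219304788
lid ((0.4710622727870941, -0.27964019775390625)
[... 766 characters left out ...]
0.1454]
 [0.4666 0.1013]
 [0.4699 0.1026]
 [0.4739 0.1075]
 [0.4763 0.1097]
 [0.4783 0.1122]
 [0.4792 0.1157]
 [0.4812 0.1181]
 [0.4843 0.1196]
 [0.4727 0.1004]
 [0.4743 0.1032]
 [0.4772 0.1049]
 [0.479  0.1076]
 [0.4809 0.1101]
 [0.4828 0.1126]
 [0.4841 0.1158]
 [0.486  0.1184]
 [0.4935 0.0715]
 [0.4921 0.0688]
 [0.4931 0.072 ]
 [0.4939 0.0633]
 [0.4939 0.0674]
 [0.4934 0.0597]
 [0.4955 0.062 ]
 [0.4961 0.0535]
 [0.496  0.0577]
 [0.4983 0.0598]
 [0.501  0.0616]
 [0.4989 0.0513]
 [0.5008 0.0538]
 [0.5002 0.0464]
 [0.5005 0.0342]
 [0.5012 0.0298]
 [0.5028 0.0246]
 [0.5025 0.0132]
 [0.5055 0.007 ]]
spear [0.5944 0.0906 0.0455] 0.06532342877196307
drop [0.4438 0.3203 0.0521] 0.09061907307298234
```

```bash
cat >> h.py <<'E'
np.set_printoptions(precision=4,suppress=True)
def rot(yaw,lean):
    "tool x back, y left, z down for 0,0; yaw about world z, lean = wrist toward robot (rad)"
    return R.from_euler('z',yaw)*R.from_matrix(np.diag([-1,1,-1.]))*R.from_euler('y',-lean)
def plan(*legs):
    "legs: (tcp pos, Rotation): print turn then shift for each, in full-scale units"
    s=monitor.sense(); p=np.array(s['tcp_pos']); q=R.from_quat(s['tool_rot'])
    print('t',s['t'],'at',p,q.as_matrix()[:,2],'F',s['force'],s['finger_gap'],s['gripper_force'])
    for P,Q in legs:
        rv=(q.inv()*Q).as_rotvec()/0.12; d=Q.inv().apply(np.array(P)-p)/0.8
        print('turn',rv,'rows>=',np.ceil(abs(rv).max()),' shift',d,'rows>=',np.ceil(np.linalg.norm(d)/.0625)); p,q=np.array(P),Q
def grasp(P,Q,back=0.005):
    "tcp so that the point `back` behind it is at P"
    return np.array(P)+back*Q.as_matrix()[:,2]
E
python3 - <<'E'
from h import *
Q=rot(.066,np.radians(33))
g=grasp([.488,.0973,.03],Q)
plan(([.26,.568,.3],R.from_quat(monitor.sense()['tool_rot'])),([.488,.0973,.3],rot(.066,0)),(g+[0,0,.15],Q),(g,Q),(g+[.587-.488,.2425-.0973,0],Q))
print(g)
E
```

```text
t 0.1 at [0.2594 0.5678 0.2055] [-0.0011 -0.0016 -1.    ] F [ 0.9099 -0.3918  0.171 ] 1.0010582715905316 0.0
turn [0. 0. 0.] rows>= 0.0  shift [-0.0005  0.0002 -0.1181] rows>= 2.0
turn [-0.0152 -0.0068 -4.1232] rows>= 5.0  shift [-0.2456 -0.6059  0.    ] rows>= 11.0
turn [-0.     -4.7997  0.    ] rows>= 5.0  shift [ 0.0817 -0.      0.1321] rows>= 3.0
turn [0. 0. 0.] rows>= 0.0  shift [0.1021 0.     0.1573] rows>= 3.0
turn [0. 0. 0.] rows>= 0.0  shift [-0.1136  0.1729  0.0738] rows>= 4.0
[0.4907 0.0975 0.0258]
```

```bash
python3 -m pendant '[[[0,0,-0.0394,0,0,0,1],[0,0,-0.0394,0,0,0,1],[0,0,-0.0394,0,0,0,1],[0,0,0,0,0,-0.825,1],[0,0,0,0,0,-0.825,1],[0,0,0,0,0,-0.825,1],[0,0,0,0,0,-0.825,1],[0,0,0,0,0,-0.825,1]]]' 25
python3 -m pendant '[[[-0.01755,-0.0433,0,0,0,0,1],[-0.01755,-0.0433,0,0,0,0,1],[-0.01755,-0.0433,0,0,0,0,1],[-0.01755,-0.0433,0,0,0,0,1],[-0.01755,-0.0433,0,0,0,0,1],[-0.01755,-0.0433,0,0,0,0,1],[-0.01755,-0.0433,0,0,0,0,1],[-0.01755,-0.0433,0,0,0,0,1],[-0.01755,-0.0433,0,0,0,0,1],[-0.01755,-0.0433,0,0,0,0,1],[-0.01755,-0.0433,0,0,0,0,1],[-0.01755,-0.0433,0,0,0,0,1],[-0.01755,-0.0433,0,0,0,0,1],[-0.01755,-0.0433,0,0,0,0,1]]]'
python3 -m pendant '[[[0,0,0,0,-0.8,0,1],[0,0,0,0,-0.8,0,1],[0,0,0,0,-0.8,0,1],[0,0,0,0,-0.8,0,1],[0,0,0,0,-0.8,0,1],[0,0,0,0,-0.8,0,1],[0.0204,0,0.033,0,0,0,1],[0.0204,0,0.033,0,0,0,1],[0.0204,0,0.033,0,0,0,1],[0.0204,0,0.033,0,0,0,1],[0,0,0,0,0,0,1],[0,0,0,0,0,0,1],[0,0,0,0,0,0,1]]]'
python3 - <<'E'
from h import *
Q=rot(.066,np.radians(33)); g=np.array([0.4907,0.0975,0.0258])
plan((g+[0,0,.15],Q),(g,Q))
s=snap('wrist','w1.png')
E
```

```text
t: 0.9
tcp_pos: [0.2595, 0.568, 0.3003]
tool_rot: [-0.035, 0.999, -0.001, -0.0]
force: [-0.4, 0.8, -0.1]
finger_gap: 1.001
gripper_force: 0.0
t: 2.3
tcp_pos: [0.4881, 0.0961, 0.3006]
tool_rot: [-0.033, 0.999, 0.0, -0.0]
force: [0.2, 1.0, -0.0]
finger_gap: 1.001
gripper_force: 0.0
t: 3.6
tcp_pos: [0.4926, 0.1019, 0.1998]
tool_rot: [-0.033, 0.957, 0.016, 0.287]
force: [-0.0, 0.3, 0.2]
finger_gap: 1.0
gripper_force: 0.0
t 3.6 at [0.4926 0.1019 0.1998] [ 0.5487  0.0491 -0.8345] F [-0.0426  0.2877  0.1564] 0.9997617264793843 0.0
turn [0.1065 0.0617 0.0009] rows>= 1.0  shift [ 0.0186 -0.0053  0.0237] rows>= 1.0
turn [0. 0. 0.] rows>= 0.0  shift [0.1021 0.     0.1573] rows>= 3.0
```

View pics/w1.png

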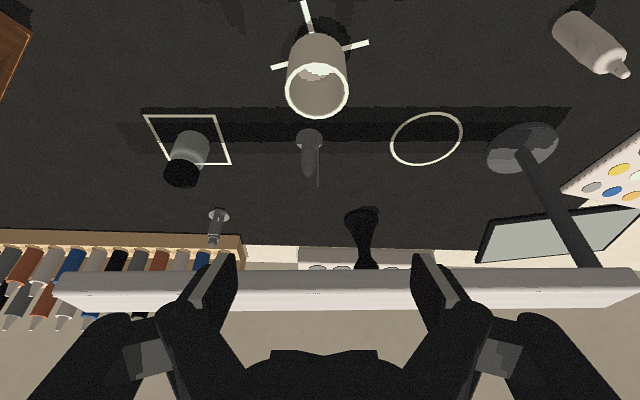

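The wrist view looks back from behind the gripper. It shows the pot rim at (317,92) on the cross, with arm ends at (305,5), (272,67) and (368,43). The circle is at (426,139), the spearman at (309,145), and the bar crosses at row 290.

```bash
python3 - <<'E'
from h import *
s=dict(np.load('/tmp/wrist.npz')); P=cloud(s); im=s['pixels'].astype(int)
v,u=np.mgrid[:400,:640]; Z=P[...,2]
def box(a,b,c,d): return (u>=a)&(u<=b)&(v>=c)&(v<=d)
def circ(m):
    p=P[m][:,:2]; c=cv2.minEnclosingCircle(p.astype(np.float32)); return len(p),np.array(c[0]),c[1]
print('pot',circ(box(283,350,60,120)&(Z>.054)&(Z<.064)))
w=im.min(-1)>130
print('circle',circ(w&box(385,468,105,170)&(abs(Z)<.01)))
m=w&(box(270,288,40,75)|box(345,372,35,55)|box(298,316,0,30))&(abs(Z)<.01)
for b in [(270,276,40,75),(364,372,35,55),(298,316,0,8)]:
    k=w&box(*b)&(abs(Z)<.01); print('armtip',k.sum(),P[k].mean(0))
Q=rot(.066,np.radians(33)); g=np.array([0.4907,0.0975,0.0258])
plan((g+[0,0,.15],Q),(g,Q))
E
```

```text
pot (1034, array([0.4853, 0.096 ]), 0.028714217245578766)
circle (368, array([0.5841, 0.2413]), 0.0458710603415966)
armtip 31 [ 0.4965  0.0524 -0.0005]
armtip 28 [ 0.4659  0.142  -0.0005]
armtip 54 [ 0.4372  0.0817 -0.0003]
t 3.65 at [0.4926 0.1019 0.2   ] [ 0.5491  0.0491 -0.8343] F [-0.9512  0.1719 -1.2445] 0.9982480113068326 0.0
turn [0.1064 0.0654 0.0004] rows>= 1.0  shift [ 0.0188 -0.0053  0.0239] rows>= 1.0
turn [0. 0. 0.] rows>= 0.0  shift [0.1021 0.     0.1573] rows>= 3.0
```

```bash
python3 -m pendant '[[[0,0,0,0.106,0.065,0,1],[0.01525,-0.0008,0.0225,0,0,0,1],[0.01525,-0.0008,0.0225,0,0,0,1],[0.01525,-0.0008,0.0225,0,0,0,1],[0.01525,-0.0008,0.0225,0,0,0,1],[0.01525,-0.0008,0.0225,0,0,0,1],[0.01525,-0.0008,0.0225,0,0,0,1],[0.01525,-0.0008,0.0225,0,0,0,1],[0.01525,-0.0008,0.0225,0,0,0,1],[0,0,0,0,0,0,1],[0,0,0,0,0,0,1]]]' 20
python3 -m pendant '[[[0,0,0,0,0,0,0.6],[0,0,0,0,0,0,0.6],[0,0,0,0,0,0,0.6],[0,0,0,0,0,0,0.6],[0,0,0,0,0,0,0.6],[0,0,0,0,0,0,0.6],[0,0,0,0,0,0,0.6]]]' 20
python3 - <<'E'
from h import *
s=snap('side','s2.png'); cv2.imwrite('pics/s2c.png',cv2.resize(s['pixels'][140:300,200:440,::-1],None,fx=3,fy=3))
Q=rot(.066,np.radians(33)); p=monitor.sense()['tcp_pos']
plan((p+[.586-.4865,.242-.0965,0],Q))
E
```

```text
t: 4.75
tcp_pos: [0.5105, 0.1182, 0.1094]
tool_rot: [-0.029, 0.97, 0.001, 0.241]
force: [-0.5, -0.1, 1.1]
finger_gap: 0.999
gripper_force: 0.0
t: 5.45
tcp_pos: [0.5106, 0.1181, 0.1098]
tool_rot: [-0.029, 0.97, 0.001, 0.241]
force: [0.3, 0.1, 0.7]
finger_gap: 0.605
gripper_force: 0.0
t 5.5 at [0.5106 0.1181 0.1098] [ 0.4677  0.0162 -0.8837] F [ 0.469  -0.0554  0.1079] 0.6028186340276371 0.0
turn [-0.1234 -0.7424 -0.0155] rows>= 1.0  shift [-0.1141  0.1733  0.0741] rows>= 4.0
```

View pics/s2c.png

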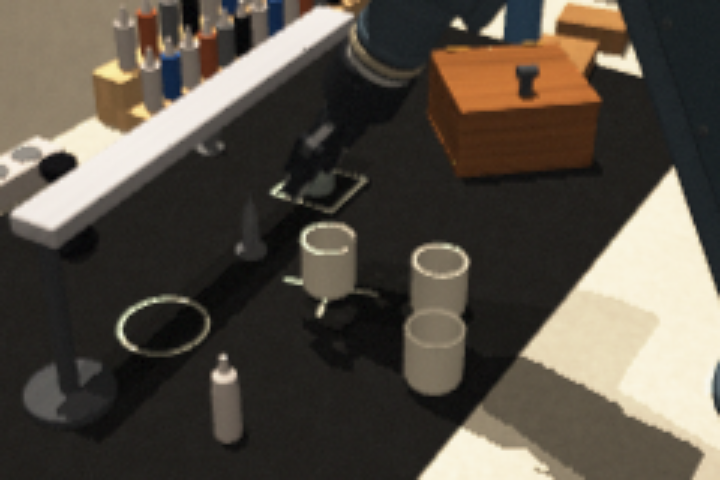

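The tool stopped short, 90 mm above the pot. The pot is still untouched at (328,260), so I'm checking the joints.

```bash
python3 - <<'E'
from h import *
print(monitor.sense()['q'],monitor.sense()['qd'])
E
```

```text
[ 0.0052  0.4895  2.1604  1.232   0.0145 -2.854 ] [-0.0019  0.0001  0.0013  0.      0.0008 -0.0008]
```

```bash
python3 - <<'E'
from h import *
s=dict(np.load('/tmp/wrist.npz'))
# pose at that picture
q=R.from_quat(monitor.sense()['tool_rot'])
s2=eyes.snapshot('wrist'); st=monitor.sense()
print('cam in tool',R.from_quat(st['tool_rot']).inv().apply(s2['eye']-st['tcp_pos']), R.from_quat(st['tool_rot']).inv().apply(R.from_quat(s2['attitude']).apply([0,0,1])))
E
```

```text
cam in tool [ 0.0818 -0.001  -0.1667] [-0.3142  0.0003  0.9494]
```

The camera sits 82 mm out on the tool's +x side, so a half turn would put it near the bar. I'll collect joint data, fit the arm's kinematics and choose a lean that can be reached.

```bash
cat > lg.py <<'E'
from h import *
s=monitor.sense(); open('log.txt','a').write(' '.join('%.5f'%x for x in [*s['q'],*s['tcp_pos'],*s['tool_rot']])+'\n')
E
echo "0.96351 0.52838 1.43380 0 1.18140 -0.17849 0.25942 0.56784 0.20552 0.212756 0.977105 -0.000918 -0.000373" > log.txt; python3 lg.py
python3 -m pendant '[[[0,0,-0.0375,0,0,0,1],[0,0,-0.0375,0,0,0,1],[0,0,0,0,0.8,0,1],[0,0,0,0,0.8,0,1],[0,0,0,0,0.8,0,1],[0,0,0,0,0,0,1]]]' >/dev/null; python3 lg.py
python3 -m pendant '[[[0,0,0,0,0.8,0,1],[0,0,0,0,0.8,0,1],[0,0,0,0,0,0,1],[0,0,0,0,0,0,1]]]'; python3 lg.py
python3 -m pendant '[[[0,0.04,-0.04,0,0,0,1],[0,0.04,-0.04,0,0,0,1],[0,0.04,-0.04,0,0,0,1],[0,0,0,0,0,0,1],[0,0,0,0,0,0,1]]]'; python3 lg.py
cat > kin.py <<'E'
from h import *
from scipy.optimize import least_squares
D=np.loadtxt('log.txt')
def fk(q,k):
    # base z, then pitch q2,q3 about y, roll q4, pitch q5, roll q6
    h,a1,L1,o,L2,L3=k
    A=R.from_euler('z',q[0]); p=np.array([0,0,h]); p=p+A.apply([a1,0,0])
    A=A*R.from_euler('y',q[1]); p=p+A.apply([0,0,L1]); A=A*R.from_euler('y',q[2]); p=p+A.apply([o,0,L2])
    A=A*R.from_euler('z',q[3])*R.from_euler('y',q[4]); p=p+A.apply([0,0,L3]); A=A*R.from_euler('z',q[5])
    return p,A
def fit():
    r=least_squares(lambda k:np.concatenate([fk(d[:6],k)[0]-d[6:9] for d in D]+[1e-3*(k-[.2,0,.42,0,.4,.3])]),[.2,0,.42,0,.4,.3])
    return r.x
if __name__=='__main__':
    k=fit(); print(k)
    for d in D:
        p,A=fk(d[:6],k); print((p-d[6:9])*1e3, (A.inv()*R.from_quat(d[9:])).as_rotvec(), d[:6])
E
python3 kin.py
```

```text
t: 6.55
tcp_pos: [0.5069, 0.136, 0.1253]
tool_rot: [-0.041, 0.997, 0.023, 0.067]
force: [-0.7, -0.5, -0.7]
finger_gap: 0.997
gripper_force: 0.0
t: 7.05
tcp_pos: [0.4851, 0.227, 0.2244]
tool_rot: [-0.043, 0.997, 0.022, 0.067]
force: [-0.9, -1.4, -1.1]
finger_gap: 1.003
gripper_force: 0.0
[ 1.0215 -0.3675  0.8837  0.3483  0.7406  0.9653]
[ 98.7954 -52.3384   9.4398] [ 0.     -0.      1.5708] [ 0.9635  0.5284  1.4338  0.      1.1814 -0.1785]
[  31.344  -102.0093   21.3597] [-0.     -0.      1.5708] [ 0.0053  0.4895  2.1604  1.2321  0.0145 -2.854 ]
[  7.7344 -72.752  -10.6273] [0.     0.     1.5708] [ 0.0104  0.4376  2.0175  0.1694  0.3594 -1.7895]
[-60.3419 -81.1895 -37.2717] [ 0.     -0.      1.5708] [ 0.0188  0.4687  1.8745  0.0779  0.6662 -1.6931]
[ 31.3989 -93.1325  17.0988] [-0.      0.      1.5708] [ 0.2163  0.3272  1.7446  0.0258  0.9301 -1.4538]
```

```bash
sed -i "s/h,a1,L1,o,L2,L3=k/h,a1,L1,o,L2,L3,dy=k/; s/A.apply(\[a1,0,0\])/A.apply([a1,dy,0])/; s/\.4,\.3\]/.4,.3,0.1]/g; s/A=A\*R.from_euler('z',q\[5\])/A=A*R.from_euler('z',q[5]+np.pi\/2)/; s/1e-3\*(k/1e-4*(k/" kin.py
cat >> kin.py <<'E'
LO=np.array([-3.08,-.75,.22,-1.43,0,-2.85]);HI=np.array([3.08,2.2,2.44,4.57,2.65,2.85])
def ik(P,Q,k,q0):
    f=lambda q:np.concatenate([(fk(q,k)[0]-P)*5,(fk(q,k)[1].inv()*Q).as_rotvec()])
    r=least_squares(f,np.clip(q0,LO+.01,HI-.01),bounds=(LO,HI)); return r.x,2*r.cost
if __name__=='__main__':
    q0=D[-1][:6]
    for flip in (0,1):
     for x,y in ((.4865,.0965),(.535,.242),(.586,.242)):
      for lean in (0,15,28,33,38,45):
       for yaw in (-.4,.066,.4):
        Q=rot(yaw,np.radians(lean))
        if flip: Q=Q*R.from_euler('z',np.pi)
        best=min((ik(grasp([x,y,.03],Q),Q,k,s) for s in (q0,[.2,.6,1.9,1.5,.3,-2],[.2,.6,1.9,3.1,.3,-1])),key=lambda b:b[1])
        print(flip,x,y,lean,yaw,'%.1e'%best[1],best[0])
E
python3 kin.py
```

```text
[0.2742 0.     0.588  0.1141 0.3917 0.3216 0.111 ]
[-0.0026  0.0002 -0.0025] [-0. -0. -0.] [ 0.9635  0.5284  1.4338  0.      1.1814 -0.1785]
[-0.0007  0.0046 -0.0002] [-0.  0. -0.] [ 0.0053  0.4895  2.1604  1.2321  0.0145 -2.854 ]
[ 0.0009 -0.0024  0.0019] [0. 0. 0.] [ 0.0104  0.4376  2.0175  0.1694  0.3594 -1.7895]
[-0.0004 -0.0017 -0.003 ] [ 0. -0. -0.] [ 0.0188  0.4687  1.8745  0.0779  0.6662 -1.6931]
[ 0.0021 -0.0023  0.0038] [0. 0. 0.] [ 0.2163  0.3272  1.7446  0.0258  0.9301 -1.4538]
0 0.4865 0.0965 0 -0.4 3.8e-29 [-0.0299  0.6661  1.8933 -0.      0.5822 -1.2007]
0 0.4865 0.0965 0 0.066 3.4e-25 [-0.0299  0.6661  1.8933  0.      0.5822 -1.6667]
0 0.4865 0.0965 0 0.4 9.4e-25 [-0.0299  0.6661  1.8933 -0.      0.5822 -2.0007]
0 0.4865 0.0965 15 -0.4 5.6e-30 [ 0.0421  0.657   2.0611 -0.5425  0.2162 -0.6098]
0 0.4865 0.0965 15 0.066 4.1e-19 [-0.0495  0.6521  2.1007  0.2285  0.132  -1.909 ]
0 0.4865 0.0965 15 0.4 1.8e-18 [-0.1142  0.6525  2.0977  0.6713  0.2061 -2.7312]
0 0.4865 0.0965 28 -0.4 5.1e-30 [0.1211 0.7182 2.192  4.0202 0.3085 1.1852]
0 0.4865 0.0965 28 0.066 1.4e-19 [-0.072
[... 7214 characters left out ...]
.4 2.7e-24 [ 0.4144  0.7832  1.8257 -1.3143  0.4219 -2.695 ]
1 0.586 0.242 33 0.066 2.8e-31 [ 0.2719  0.7615  1.9616  3.7921  0.1849 -2.0397]
1 0.586 0.242 33 0.4 3.9e-27 [ 0.1457  0.7582  1.9926  2.4569  0.2184 -1.1125]
1 0.586 0.242 38 -0.4 1.1e-03 [ 0.4407  0.8154  1.8838  4.57    0.4741 -2.2758]
1 0.586 0.242 38 0.066 6.2e-24 [ 0.2823  0.7927  2.0138  3.546   0.3425 -1.7825]
1 0.586 0.242 38 0.4 9.4e-31 [ 0.1324  0.7916  2.0507  2.6891  0.3816 -1.3598]
1 0.586 0.242 45 -0.4 5.4e-20 [ 0.4914  0.8568  1.8888  4.4681  0.6028 -2.1286]
1 0.586 0.242 45 0.066 5.8e-24 [ 0.2974  0.8534  2.0778  3.441   0.5822 -1.658 ]
1 0.586 0.242 45 0.4 5.0e-31 [ 0.113   0.8579  2.123   2.7962  0.6326 -1.4941]
```

```bash
cat > sim.py <<'E'
from kin import *
k=fit()
class S:
    def __init__(s):
        st=monitor.sense(); s.q=np.array(st['q']); s.p,s.A=fk(s.q,k)
    def row(s,d,w,n=1,show=False):
        for _ in range(n):
            s.p=s.p+s.A.apply(np.array(d)*.8); s.A=s.A*R.from_rotvec(np.array(w)*.12)
            q,c=ik(s.p,s.A,k,s.q); step=np.abs(q-s.q).max()/.1; s.q=q
            if c>1e-8 or step>2.1: print('  !',c,step,q)
        print(s.p,s.A.as_matrix()[:,2],'q',s.q)
E
python3 - <<'E'
from sim import *
s=S(); print(s.q,s.p)
s.row([0,0,-.0375],[0,0,0],4)
s.row([0,0,0],[0,0,.97],27)
# lean so q5 -> .4
s.row([0,0,0],[0,.75,0],5)
print('axis', fk(s.q,k)[1].inv().apply(R.from_euler('z',s.q[0]).apply([np.sin(s.q[1]+s.q[2]),0,np.cos(s.q[1]+s.q[2])])))
E
```

```text
[ 0.2163  0.3272  1.7446  0.0258  0.9301 -1.4538] [0.4851 0.227  0.2244]
[0.4693 0.221  0.3432] [ 0.1317  0.0501 -0.99  ] q [ 0.2109  0.1716  1.6056  0.0228  1.2247 -1.4514]
[0.4693 0.221  0.3432] [ 0.1317  0.0501 -0.99  ] q [0.2109 0.1716 1.6056 0.0228 1.2247 1.6914]
[0.4693 0.221  0.3432] [ 0.5481  0.0801 -0.8326] q [ 0.267   0.0215  1.9288 -0.1177  0.6108  1.8391]
axis [ 0.553  -0.1521  0.8192]
```

```bash
python3 - <<'E'
from sim import *
s=S()
s.row([0,0,-.0375],[0,0,0],4); s.row([0,0,0],[0,0,.97],27); s.row([0,0,0],[0,.75,0],6)
ax=lambda: fk(s.q,k)[1].inv().apply(R.from_euler('z',s.q[0]).apply([np.sin(s.q[1]+s.q[2]),0,np.cos(s.q[1]+s.q[2])]))
for i in range(5):
    a=np.round(ax(),2); print('axis',a); s.row([0,0,0],a,5)
Q=rot(.066,np.radians(35)); g=grasp([.487,.0967,.03],Q)
print('to go turn',(s.A.inv()*Q).as_rotvec()/.12,'shift',Q.inv().apply(g+[0,0,.15]-s.p)/.8)
q,c=ik(g+[0,0,.15],Q,k,s.q); print(c,q)
for z in (.1,.05,0): q,c=ik(g+[0,0,z],Q,k,q); print(c,q)
for f in (.5,1): q,c=ik(g+np.array([.586-.487,.242-.0967,0])*f,Q,k,q); print(c,q)
E
```

```text
[0.4693 0.221  0.3432] [ 0.1317  0.0501 -0.99  ] q [ 0.2109  0.1716  1.6056  0.0228  1.2247 -1.4514]
[0.4693 0.221  0.3432] [ 0.1317  0.0501 -0.99  ] q [0.2109 0.1716 1.6056 0.0228 1.2247 1.6914]
[0.4693 0.221  0.3432] [ 0.6206  0.0844 -0.7795] q [ 0.2826  0.0097  1.9952 -0.2032  0.4735  1.9295]
axis [ 0.43 -0.16  0.89]
[0.4693 0.221  0.3432] [ 0.5564  0.3467 -0.7552] q [-0.005  -0.018   2.0485  0.6817  0.5879  1.4582]
axis [0.55 0.06 0.83]
[0.4693 0.221  0.3432] [ 0.677   0.5289 -0.5118] q [-0.2474  0.0479  2.2886  1.5651  0.7458  0.9218]
axis [0.54 0.41 0.73]
  ! 3.8720821531905386e-28 2.262641973965396 [-0.2407  0.0773  2.3545  1.7914  0.7572  0.7825]
  ! 2.432544340400918e-18 2.4093086415457843 [-0.2172  0.1214  2.4182  2.0323  0.7971  0.6369]
  ! 0.0012721578249072342 1.8408205387794885 [-0.1591  0.1422  2.44    2.2164  0.7939  0.5925]
  ! 0.007115408669968055 2.098188247906516 [-0.066   0.1496  2.44    2.4262  0.7528  0.5623]
  ! 0.0147847379775673 3.019158773854218 [0.0597 0.1735 2.44   2.7282 0.7389 0.4678]
[0.4693 0.221  0.3432] [ 0.9062  0.3514 -0.2351] q [0.0597 0.1735 2.4
[... 755 characters left out ...]
2.1096 4.57   1.0669 0.0792]
  ! 0.03076392755349442 0.7080329417324016 [0.7561 0.3983 2.1074 4.57   1.0861 0.15  ]
[0.4693 0.221  0.3432] [ 0.7845 -0.4838 -0.3881] q [0.7561 0.3983 2.1074 4.57   1.0861 0.15  ]
to go turn [-5.5105  2.567   3.1447] shift [ 0.1073 -0.1565  0.1801]
0.0031183343685011453 [-0.0239  0.3186  2.2306  3.4594  0.      1.1789]
5.250726754275605e-30 [-0.0871  0.4775  2.3143  2.8073  0.2698  1.7681]
2.02284961145476e-23 [-0.0871  0.6472  2.3518  2.9474  0.4704  1.6186]
1.4372515479301086e-25 [-0.0871  0.8206  2.3693  2.9982  0.6587  1.5588]
2.8873737122801896e-28 [0.1273 0.7718 2.1788 3.2278 0.4205 1.5423]
6.608538139510712e-31 [0.276  0.7728 1.9831 3.6561 0.2455 1.2421]
```

```bash
python3 - <<'E'
from sim import *
s=S()
Q=rot(.066,np.radians(35)); g=grasp([.487,.0967,.03],Q)
qf,c=ik(g+[0,0,.11],Q,k,[-0.0871,0.4775,2.3143,2.8073,0.2698,1.7681]); print('final',c,qf)
qA=qf.copy(); qA[3]=0; pA,AA=fk(qA,k); print('A pose',pA,AA.as_matrix()[:,2],AA.as_quat())
s.row([0,0,0],[0,0,.97],27)
rv=(s.A.inv()*AA).as_rotvec()/.12; d=AA.inv().apply(pA-s.p)/.8; print('B turn',rv,'shift',d)
s.row([0,0,0],rv/8,8); s.row(d/8,[0,0,0],8)
q2=qA.copy(); q2[3]=qf[3]/24; p2,A2=fk(q2,k)
w=(AA.inv()*A2).as_rotvec()/.12; sh=AA.inv().apply(p2-pA)/.8; print('row',sh,w)
for i in range(4): s.row(np.round(sh,4),np.round(w,3),6)
print('goal',g+[0,0,.11])
E
```

```text
final 2.1885789719154983e-24 [-0.0871  0.445   2.3047  2.7487  0.2305  1.8286]
A pose [0.3573 0.0802 0.0819] [ 0.1601 -0.014  -0.987 ] [ 0.982  -0.171   0.0803 -0.0069]
[0.4851 0.227  0.2244] [ 0.1317  0.0501 -0.99  ] q [0.2163 0.3272 1.7446 0.0258 0.9301 1.689 ]
B turn [-0.5019  0.3083  3.5315] shift [-0.1142  0.2336  0.1528]
[0.4851 0.227  0.2244] [ 0.1601 -0.014  -0.987 ] q [ 0.2627  0.3301  1.7432 -0.0694  0.9177  2.2163]
[0.3573 0.0802 0.0819] [ 0.1601 -0.014  -0.987 ] q [-0.0871  0.445   2.3047 -0.      0.2305  1.8286]
row [-0.0021 -0.0103 -0.0001] [ 0.2108 -0.0556  0.9292]
[0.3768 0.1253 0.0881] [ 0.2203  0.1265 -0.9672] q [-0.0874  0.4456  2.3046  0.689   0.2305  1.8263]
[0.4181 0.1473 0.1042] [ 0.3487  0.1951 -0.9167] q [-0.0877  0.4462  2.3047  1.3791  0.2311  1.823 ]
[0.4627 0.1361 0.1227] [ 0.4871  0.1606 -0.8584] q [-0.088   0.4469  2.305   2.0668  0.2326  1.822 ]
[0.4902 0.0969 0.1352] [ 0.5727  0.0387 -0.8188] q [-0.088   0.4477  2.3053  2.7488  0.2343  1.8273]
goal [0.4899 0.0969 0.1359]
```

```bash
python3 - <<'E'
from sim import *
for lean in (40,47,55):
 for x in (.44,.48,.52):
  for z in (.14,.18,.22,.26):
   Q=rot(.066,np.radians(lean)); q,c=ik([x,.097,z],Q,k,[-.09,.45,2.3,2.8,.25,1.77])
   if c<1e-8:
    qa=q.copy(); qa[3]=0; p,A=fk(qa,k); print(lean,x,z,q,'A',p)
E
```

```text
40 0.44 0.22 [-0.1211  0.1636  2.3801  2.2205  0.1508  2.3423] A [0.3717 0.0666 0.1764]
40 0.48 0.14 [-0.1027  0.4857  2.3988  2.8889  0.4465  1.6698] A [0.2135 0.0896 0.0705]
40 0.48 0.18 [-0.1027  0.3395  2.3514  2.7136  0.2631  1.8559] A [0.3334 0.0772 0.1104]
40 0.48 0.22 [-0.1027  0.2104  2.2951  2.0392  0.1213  2.5404] A [0.4313 0.0671 0.1865]
40 0.52 0.14 [-0.0893  0.4889  2.2984  2.8489  0.3517  1.7272] A [0.3146 0.0833 0.0648]
40 0.52 0.18 [-0.0893  0.3661  2.2581  2.6203  0.2009  1.964 ] A [0.4134 0.0744 0.1207]
47 0.44 0.26 [-0.1487  0.0772  2.416   2.3623  0.2235  2.1899] A [0.3364 0.0619 0.1863]
47 0.48 0.22 [-0.1231  0.2732  2.4006  2.7506  0.3691  1.808 ] A [0.2768 0.0776 0.1193]
47 0.48 0.26 [-0.1231  0.1345  2.335   2.3561  0.1957  2.2168] A [0.3917 0.0634 0.1935]
47 0.52 0.14 [-0.1052  0.5855  2.3949  2.9374  0.6619  1.6153] A [0.1318 0.0977 0.0772]
47 0.52 0.18 [-0.1052  0.4387  2.3571  2.8697  0.4824  1.6956] A [0.2418 0.0861 0.0807]
47 0.52 0.22 [-0.1052  0.3045  2.3088  2.7212  0.3102  1.8559] A [0.3545 0.0742 0.1253]
47 0.52 0.26 [-0.1052  0.1866  2.2523  2.2905  0.1665  2.2976] A [0.4487 0.0642 0.2029]
55 0.52 0.22 [-0.1247  0.4147  2.4231  2.8866  0.6634  1.663 ] A [0.1449 0.0937 0.1034]
55 0.52 0.26 [-0.1247  0.2635  2.367   2.7881  0.4652  1.779 ] A [0.2718 0.0778 0.1232]
```

```bash
python3 - <<'E'
from sim import *
s=S()
Q=rot(.066,np.radians(47)); qf,c=ik([.48,.097,.26],Q,k,[-.12,.13,2.3,2.36,.2,2.2])
qA=qf.copy(); qA[3]=0; pA,AA=fk(qA,k)
s.row([0,0,0],[0,0,.97],27)
rv=(s.A.inv()*AA).as_rotvec()/.12; d=AA.inv().apply(pA-s.p)/.8; print('B turn',rv,'shift',d)
s.row([0,0,0],rv/10,10); s.row(d/8,[0,0,0],8)
q2=qA.copy(); q2[3]=qf[3]/20; p2,A2=fk(q2,k)
w=(AA.inv()*A2).as_rotvec()/.12; sh=AA.inv().apply(p2-pA)/.8; print('row',sh,w)
for i in range(4): s.row(np.round(sh,4),np.round(w,3),5)
Q=rot(.066,np.radians(37)); g=grasp([.487,.0967,.03],Q)
P1=g+[0,0,.08]
w=(s.A.inv()*Q).as_rotvec()/.12; print('turn',w)
d=s.A.inv().apply(P1-s.p)/.8; print('shift first',d); s.row(d/8,[0,0,0],8); s.row([0,0,0],w/4,4)
d=Q.inv().apply(g-s.p)/.8; print(d); s.row(d/6,[0,0,0],6)
d=Q.inv().apply(np.array([.586-.487,.242-.0967,0]))/.8; print(d); s.row(d/10,[0,0,0],10)
E
```

```text
[0.4851 0.227  0.2244] [ 0.1317  0.0501 -0.99  ] q [0.2163 0.3272 1.7446 0.0258 0.9301 1.689 ]
B turn [0.1157 3.0621 6.9021] shift [ 0.0523  0.2328 -0.0074]
  ! 0.0031061695795741202 0.4648426037797798 [ 0.3123  0.2671  1.9451 -0.2933  0.524   2.85  ]
[0.4851 0.227  0.2244] [ 0.4551 -0.0563 -0.8887] q [ 0.3123  0.2671  1.9451 -0.2933  0.524   2.85  ]
  ! 0.001779108898325014 0.514549863747582 [ 0.282   0.2482  1.9965 -0.3132  0.4854  2.85  ]
  ! 0.0007937253294130296 0.5094457604592972 [ 0.249   0.2305  2.0475 -0.3359  0.4456  2.85  ]
  ! 0.0001895991616959382 0.5058008168336858 [ 0.2128  0.2141  2.098  -0.3617  0.4041  2.85  ]
  ! 5.190463643357966e-18 2.4888303938107548 [-0.1231  0.1345  2.335  -0.      0.1957  2.2168]
[0.3917 0.0634 0.1935] [ 0.4551 -0.0563 -0.8887] q [-0.1231  0.1345  2.335  -0.      0.1957  2.2168]
row [-0.0051 -0.0077 -0.0001] [ 0.1524 -0.1149  0.963 ]
[0.4043 0.0969 0.2002] [ 0.4936  0.0477 -0.8684] q [-0.1226  0.1346  2.3343  0.5852  0.1961  2.2211]
[0.4291 0.1171 0.2177] [ 0.57    0.1104 -0.8142] q [-0.1226  0.1345  2.3337  1.1694  0.196   2.226 ]
[0.4577 0.
[... 670 characters left out ...]
577818961468 [-0.0907  0.6109  2.44    2.9851  0.6905  1.5804]
  ! 0.0036707539041229914 0.6723456140391748 [-0.0835  0.6781  2.44    3.0084  0.7493  1.5617]
[0.49   0.0969 0.106 ] [ 0.7293  0.0487 -0.6825] q [-0.0835  0.6781  2.44    3.0084  0.7493  1.5617]
  ! 0.0007046802707655391 0.28471947514743356 [-0.0971  0.6667  2.44    2.9803  0.7208  1.5734]
[0.49   0.0969 0.106 ] [ 0.6005  0.0397 -0.7986] q [-0.0918  0.5681  2.3598  2.9157  0.4359  1.6498]
[0.0602 0.     0.0799]
[0.49   0.0969 0.026 ] [ 0.6005  0.0397 -0.7986] q [-0.0918  0.8555  2.3949  3.0029  0.7534  1.5458]
[-0.1082  0.1731  0.0815]
[0.589  0.2422 0.026 ] [ 0.6005  0.0397 -0.7986] q [0.2802 0.7857 2.0038 3.5749 0.3096 1.3278]
```

```bash
python3 - <<'E'
from sim import *
s=S()
Q=rot(.066,np.radians(47)); qf,c=ik([.48,.097,.26],Q,k,[-.12,.13,2.3,2.36,.2,2.2])
qA=qf.copy(); qA[3]=0; pA,AA=fk(qA,k)
s.row([0,0,0],[0,0,.97],27)
d=s.A.inv().apply(pA-s.p)/.8; print('shift',d,d/8); d=np.round(d/8,4); s.row(d,[0,0,0],8)
rv=(s.A.inv()*AA).as_rotvec()/.12; print('B turn',rv,rv/10);s.row([0,0,0],np.round(rv/10,3),10)
for i in range(4): s.row([-.0051,-.0077,-.0001],[.152,-.115,.963],5)
Q=rot(.066,np.radians(37)); g=grasp([.487,.0967,.03],Q)
d=s.A.inv().apply(g+[0,0,.14]-s.p)/.8; print(d); s.row(d/5,[0,0,0],5)
w=(s.A.inv()*Q).as_rotvec()/.12
d=Q.inv().apply(g+[0,0,.08]-s.p)/.8; print(d,w); s.row(d/6,w/6,6)
d=Q.inv().apply(g-s.p)/.8; print(d); s.row(d/6,[0,0,0],6)
E
```

```text
[0.4851 0.227  0.2244] [ 0.1317  0.0501 -0.99  ] q [0.2163 0.3272 1.7446 0.0258 0.9301 1.689 ]
shift [-0.1371  0.195   0.0126] [-0.0171  0.0244  0.0016]
[0.3919 0.0633 0.1934] [ 0.1317  0.0501 -0.99  ] q [-0.186   0.1874  2.0858  0.1081  0.7506  1.226 ]
B turn [0.1157 3.0621 6.9021] [0.0116 0.3062 0.6902]
  ! 2.210004611184353e-31 2.2512641385226506 [-0.1242  0.1352  2.3349  0.0055  0.1951  2.2102]
[0.3919 0.0633 0.1934] [ 0.4551 -0.0557 -0.8887] q [-0.1242  0.1352  2.3349  0.0055  0.1951  2.2102]
[0.4045 0.0968 0.2   ] [ 0.4935  0.0482 -0.8684] q [-0.1237  0.1353  2.3343  0.5911  0.1964  2.2142]
[0.4293 0.117  0.2175] [ 0.5699  0.111  -0.8142] q [-0.1237  0.1352  2.3336  1.1735  0.197   2.2209]
[0.4579 0.1169 0.2401] [ 0.6584  0.1114 -0.7444] q [-0.1244  0.1351  2.3333  1.7552  0.1968  2.2279]
[0.4808 0.0967 0.26  ] [ 0.7292  0.0493 -0.6825] q [-0.1254  0.1351  2.3333  2.3387  0.196   2.2326]
[ 0.078  -0.0006  0.0886]
  ! 5.907819922035165e-26 2.5274089392228705 [-0.1242  0.1989  2.3607  2.5859  0.2671  1.9799]
  ! 7.745683874442862e-05 0.6892387140388545 [-0.1148  0.4841  2.44    2.9093  0.5995  1.6387]
[0.49   0.0969 0.166 ] [ 0.7292  0.0493 -0.6825] q [-0.1148  0.4841  2.44    2.9093  0.5995  1.6387]
[ 0.0451 -0.      0.0599] [ 0.0089  1.4487 -0.0001]
[0.4961 0.0973 0.1064] [ 0.6005  0.0397 -0.7986] q [-0.0885  0.5654  2.3436  2.9111  0.4173  1.6584]
[ 0.0665 -0.      0.0757]
[0.49   0.0969 0.026 ] [ 0.6005  0.0397 -0.7986] q [-0.0918  0.8555  2.3949  3.0029  0.7534  1.5458]
```

Simulation shows a feasible wrist re-configuration, so I'll run it in stages.

```bash
python3 -m pendant '[[[0,0,0,0,0,0.97,1],[0,0,0,0,0,0.97,1],[0,0,0,0,0,0.97,1],[0,0,0,0,0,0.97,1],[0,0,0,0,0,0.97,1],[0,0,0,0,0,0.97,1],[0,0,0,0,0,0.97,1],[0,0,0,0,0,0.97,1],[0,0,0,0,0,0.97,1],[0,0,0,0,0,0.97,1],[0,0,0,0,0,0.97,1],[0,0,0,0,0,0.97,1],[0,0,0,0,0,0.97,1],[0,0,0,0,0,0.97,1]]]'>/dev/null
python3 -m pendant '[[[0,0,0,0,0,0.97,1],[0,0,0,0,0,0.97,1],[0,0,0,0,0,0.97,1],[0,0,0,0,0,0.97,1],[0,0,0,0,0,0.97,1],[0,0,0,0,0,0.97,1],[0,0,0,0,0,0.97,1],[0,0,0,0,0,0.97,1],[0,0,0,0,0,0.97,1],[0,0,0,0,0,0.97,1],[0,0,0,0,0,0.97,1],[0,0,0,0,0,0.97,1],[0,0,0,0,0,0.97,1]]]'>/dev/null
python3 -m pendant '[[[-0.0171,0.0244,0.0016,0,0,0,1],[-0.0171,0.0244,0.0016,0,0,0,1],[-0.0171,0.0244,0.0016,0,0,0,1],[-0.0171,0.0244,0.0016,0,0,0,1],[-0.0171,0.0244,0.0016,0,0,0,1],[-0.0171,0.0244,0.0016,0,0,0,1],[-0.0171,0.0244,0.0016,0,0,0,1],[-0.0171,0.0244,0.0016,0,0,0,1],[0,0,0,0,0,0,1]]]'
python3 - <<'E'
from sim import *
s=S(); print(s.q)
Q=rot(.066,np.radians(47)); qf,c=ik([.48,.097,.26],Q,k,[-.12,.13,2.3,2.36,.2,2.2])
qA=qf.copy(); qA[3]=0; pA,AA=fk(qA,k); print((s.A.inv()*AA).as_rotvec()/.12/12, AA.inv().apply(pA-s.p)/.8)
E
```

```text
t: 10.65
tcp_pos: [0.3892, 0.0615, 0.1916]
tool_rot: [0.997, 0.038, 0.064, -0.022]
force: [-0.3, -0.2, 0.4]
finger_gap: 1.0
gripper_force: 0.0
[-0.1911  0.1893  2.0897  0.1064  0.7514  1.2294]
[0.0125 0.2593 0.57  ] [ 0.0012 -0.0043 -0.0009]
```

```bash
python3 -m pendant '[[[0,0,0,0.0125,0.259,0.57,1],[0,0,0,0.0125,0.259,0.57,1],[0,0,0,0.0125,0.259,0.57,1],[0,0,0,0.0125,0.259,0.57,1],[0,0,0,0.0125,0.259,0.57,1],[0,0,0,0.0125,0.259,0.57,1],[0,0,0,0.0125,0.259,0.57,1],[0,0,0,0.0125,0.259,0.57,1],[0,0,0,0.0125,0.259,0.57,1],[0,0,0,0.0125,0.259,0.57,1],[0,0,0,0.0125,0.259,0.57,1],[0,0,0,0.0125,0.259,0.57,1],[0,0,0,0,0,0,1]]]'
python3 -m pendant '[[[-0.0051,-0.0077,-0.0001,0.152,-0.115,0.963,1],[-0.0051,-0.0077,-0.0001,0.152,-0.115,0.963,1],[-0.0051,-0.0077,-0.0001,0.152,-0.115,0.963,1],[-0.0051,-0.0077,-0.0001,0.152,-0.115,0.963,1],[-0.0051,-0.0077,-0.0001,0.152,-0.115,0.963,1],[-0.0051,-0.0077,-0.0001,0.152,-0.115,0.963,1],[-0.0051,-0.0077,-0.0001,0.152,-0.115,0.963,1],[-0.0051,-0.0077,-0.0001,0.152,-0.115,0.963,1],[-0.0051,-0.0077,-0.0001,0.152,-0.115,0.963,1],[-0.0051,-0.0077,-0.0001,0.152,-0.115,0.963,1],[-0.0051,-0.0077,-0.0001,0.152,-0.115,0.963,1],[-0.0051,-0.0077,-0.0001,0.152,-0.115,0.963,1],[-0.0051,-0.0077,-0.0001,0.152,-0.115,0.963,1],[-0.0051,-0.0077,-0.0001,0.152,-0.115,0.963,1],[-0.0051,-0.0077,-0.0001,0.152,-0.115,0.963,1],[-0.0051,-0.0077,-0.0001,0.152,-0.115,0.963,1],[-0.0051,-0.0077,-0.0001,0.152,-0.115,0.963,1],[-0.0051,-0.0077,-0.0001,0.152,-0.115,0.963,1],[-0.0051,-0.0077,-0.0001,0.152,-0.115,0.963,1],[-0.0051,-0.0077,-0.0001,0.152,-0.115,0.963,1]]]'
python3 - <<'E'
from sim import *
s=S(); print(s.q)
Q=rot(.066,np.radians(37)); g=grasp([.487,.0967,.03],Q)
P1=g+[0,0,.15]; w=(s.A.inv()*Q).as_rotvec()/.12
d=s.A.inv().apply(P1-s.p)/.8; print(d,w)
s.row([0,0,0],[0,0,0])
d=np.array([.03,0,.04]); s.row(d/4,[0,0,0],4); w=(s.A.inv()*Q).as_rotvec()/.12; print('turn',w); d=Q.inv().apply(P1-s.p)/.8; s.row(d*0,w/4,4); print(d); s.row(d/8,w*0,8)
E
```

```text
t: 11.95
tcp_pos: [0.3912, 0.0637, 0.1925]
tool_rot: [0.902, -0.362, 0.229, -0.062]
force: [0.3, 0.3, -0.1]
finger_gap: 1.002
gripper_force: 0.0
t: 13.95
tcp_pos: [0.4819, 0.096, 0.2608]
tool_rot: [-0.031, 0.915, 0.013, 0.401]
force: [0.5, 1.0, 0.7]
finger_gap: 0.998
gripper_force: 0.0
[-0.1285  0.1365  2.3353  2.3607  0.2045  2.2075]
[0.0709 0.0004 0.0793] [0.0072 1.4991 0.0085]
[0.4819 0.096  0.2608] [ 0.7333  0.0494 -0.6781] q [-0.1285  0.1365  2.3353  2.3607  0.2045  2.2075]
[0.4891 0.0965 0.2214] [ 0.7333  0.0494 -0.6781] q [-0.1226  0.2784  2.3826  2.7398  0.3627  1.8192]
turn [0.0072 1.4991 0.0085]
  ! 3.6116906356202986e-20 2.528063664091207 [-0.1073  0.2298  2.3055  2.3755  0.1684  2.2002]
  ! 8.124757869968884e-22 5.86429961233768 [-0.1002  0.2143  2.2677  1.7957  0.1086  2.7866]
  ! 0.0014308645633344462 0.6339105763903685 [-0.0919  0.2192  2.2634  1.7368  0.0948  2.85  ]
[0.4891 0.0965 0.2214] [ 0.6005  0.0397 -0.7986] q [-0.0919  0.2192  2.2634  1.7368  0.0948  2.85  ]
[0.0332 0.0004 0.046 ]
  ! 0.0007410899851367728 0.11247676590942335 [-0.0923  0.2304  2.262   1.7361  0.0955  2.85  ]
  ! 0.0002776768488461713 0.11330372921241838 [-0.0925  0.2417  2.2605  1.7354  0.096   2.85  ]
  ! 3.7845415578182545e-05 0.11409680760331359 [-0.0927  0.2531  2.2588  1.7348  0.0964  2.85  ]
  ! 2.9214341790176813e-19 2.168648413720562 [-0.0924  0.2831  2.2681  2.0482  0.1071  2.5349]
[0.49   0.0969 0.176 ] [ 0.6005  0.0397 -0.7986] q [-0.0918  0.3344  2.2889  2.4767  0.1539  2.1035]
```

```bash
python3 - <<'E'
from sim import *
s=S()
Q=rot(.066,np.radians(37)); g=grasp([.487,.0967,.03],Q)
s.row([.0125,0,.0125],[0,0,0],6); w=(s.A.inv()*Q).as_rotvec()/.12
P1=g+[0,0,.07]; d=Q.inv().apply(P1-s.p)/.8; s.row(d/6,w/6,6); print(d/6,w/6); d=Q.inv().apply(g-s.p)/.8; print(d/8); s.row(d/8,w*0,8)
E
```

```text
! 0.0002088056976478196 0.4474136872574258 [-0.1174  0.4435  2.44    2.8937  0.5616  1.6543]
[0.4853 0.0963 0.176 ] [ 0.7333  0.0494 -0.6781] q [-0.1174  0.4435  2.44    2.8937  0.5616  1.6543]
[0.4983 0.0975 0.097 ] [ 0.6005  0.0397 -0.7986] q [-0.0874  0.5971  2.3444  2.9282  0.4489  1.6408]
[0.0092 0.0001 0.0139] [0.0012 0.2498 0.0014]
[ 0.0077 -0.      0.0081]
[0.49   0.0969 0.026 ] [ 0.6005  0.0397 -0.7986] q [-0.0918  0.8555  2.3949  3.0029  0.7534  1.5458]
```

Five initial rows instead of six stay inside the elbow limit.

```bash
python3 -m pendant '[[[0.0125,0,0.0125,0,0,0,1],[0.0125,0,0.0125,0,0,0,1],[0.0125,0,0.0125,0,0,0,1],[0.0125,0,0.0125,0,0,0,1],[0.0125,0,0.0125,0,0,0,1],[0.0095,0,0.0155,0.001,0.25,0.0014,1],[0.0095,0,0.0155,0.001,0.25,0.0014,1],[0.0095,0,0.0155,0.001,0.25,0.0014,1],[0.0095,0,0.0155,0.001,0.25,0.0014,1],[0.0095,0,0.0155,0.001,0.25,0.0014,1],[0.0095,0,0.0155,0.001,0.25,0.0014,1],[0,0,0,0,0,0,1],[0,0,0,0,0,0,1]]]'
python3 - <<'E'
from sim import *
s=S(); print(s.q)
Q=rot(.066,np.radians(37)); g=grasp([.487,.0967,.03],Q)
w=(s.A.inv()*Q).as_rotvec()/.12; d=Q.inv().apply(g-s.p)/.8; print(w,d,d/10); s.row(d*0,w);s.row(d/10,w*0,10)
E
```

```text
t: 15.25
tcp_pos: [0.5018, 0.0981, 0.1046]
tool_rot: [-0.033, 0.948, 0.011, 0.317]
force: [-0.7, -0.6, 0.5]
finger_gap: 0.999
gripper_force: 0.0
[-0.0857  0.5701  2.3295  2.9064  0.4075  1.6621]
[ 0.0127 -0.0049  0.0309] [ 0.071  -0.0006  0.0696] [ 0.0071 -0.0001  0.007 ]
[0.5018 0.0981 0.1046] [ 0.6005  0.0397 -0.7986] q [-0.0841  0.5705  2.3297  2.913   0.4085  1.6609]
[0.49   0.0969 0.026 ] [ 0.6005  0.0397 -0.7986] q [-0.0918  0.8555  2.3949  3.0029  0.7534  1.5458]
```

```bash
python3 -m pendant '[[[0.0071,0,0.007,0,0,0,1],[0.0071,0,0.007,0,0,0,1],[0.0071,0,0.007,0,0,0,1],[0.0071,0,0.007,0,0,0,1],[0.0071,0,0.007,0,0,0,1],[0.0071,0,0.007,0,0,0,1],[0.0071,0,0.007,0,0,0,1],[0.0071,0,0.007,0,0,0,1],[0.0071,0,0.007,0,0,0,1],[0.0071,0,0.007,0,0,0,1],[0,0,0,0,0,0,1],[0,0,0,0,0,0,1]]]' 20
python3 -m pendant '[[[0,0,0,0,0,0,0.6],[0,0,0,0,0,0,0.6],[0,0,0,0,0,0,0.6],[0,0,0,0,0,0,0.6],[0,0,0,0,0,0,0.6],[0,0,0,0,0,0,0.6],[0,0,0,0,0,0,0.6],[0,0,0,0,0,0,0.6]]]' 20
python3 - <<'E'
from h import *
s=snap('side'); cv2.imwrite('pics/s3.png',cv2.resize(s['pixels'][140:300,200:440,::-1],None,fx=3,fy=3))
p=np.array(monitor.sense()['tcp_pos']); Q=R.from_quat(monitor.sense()['tool_rot'])
plan((p+[.586-.487,.242-.0967,0],Q))
E
```

```text
t: 16.45
tcp_pos: [0.4901, 0.0972, 0.0264]
tool_rot: [-0.033, 0.948, 0.011, 0.317]
force: [0.2, 0.8, 0.3]
finger_gap: 0.996
gripper_force: 0.0
t: 17.25
tcp_pos: [0.4904, 0.097, 0.0271]
tool_rot: [-0.033, 0.947, 0.01, 0.318]
force: [-3.2, -1.0, 6.0]
finger_gap: 0.601
gripper_force: 19.1
t 17.3 at [0.4904 0.097  0.0271] [ 0.6022  0.0406 -0.7973] F [-0.9239 -1.3609  5.8956] 0.6010408508459082 19.082007240504026
turn [0. 0. 0.] rows>= 0.0  shift [-0.1086  0.1727  0.0819] rows>= 4.0
```

View pics/s3.png

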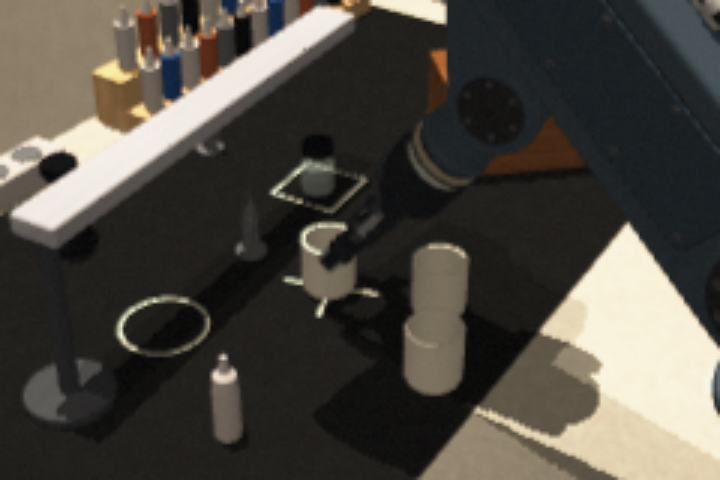

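The side view shows the fingers on the pot at (335,255), with the pot still upright on the cross. The grip reads 19 N. Sliding it now.

```bash
python3 -m pendant '[[[0,0,0,0,0,0,0.5],[-0.003,0.0048,0.0023,0,0,0,0.5],[-0.006,0.0096,0.00455,0,0,0,0.5],[-0.006,0.0096,0.00455,0,0,0,0.5],[-0.006,0.0096,0.00455,0,0,0,0.5],[-0.006,0.0096,0.00455,0,0,0,0.5],[-0.006,0.0096,0.00455,0,0,0,0.5],[-0.006,0.0096,0.00455,0,0,0,0.5],[-0.006,0.0096,0.00455,0,0,0,0.5],[0,0,0,0,0,0,0.5]]]' 20
python3 - <<'E'
from h import *
p=np.array([.4904+.099,.097+.1453,.0265]); Q=R.from_quat(monitor.sense()['tool_rot'])
plan((p,rot(.066,np.radians(37)))); print(monitor.sense()['q'])
E
```

```text
t: 18.3
tcp_pos: [0.5319, 0.1582, 0.0272]
tool_rot: [-0.033, 0.947, 0.011, 0.319]
force: [-1.0, -0.4, 6.0]
finger_gap: 0.605
gripper_force: 20.6
t 18.3 at [0.5319 0.1582 0.0272] [ 0.6028  0.0414 -0.7969] F [-1.0336 -0.3848  5.9966] 0.6045414937033329 20.616454482078552
turn [0.0127 0.0246 0.0291] rows>= 1.0  shift [-0.0623  0.1002  0.048 ] rows>= 3.0
[0.0983 0.7963 2.2333 3.1768 0.5368 1.5628]
```

```bash
python3 -m pendant '[[[-0.00525,0.00835,0.00396,0,0,0,0.5],[-0.00525,0.00835,0.00396,0,0,0,0.5],[-0.00525,0.00835,0.00396,0,0,0,0.5],[-0.00525,0.00835,0.00396,0,0,0,0.5],[-0.00525,0.00835,0.00396,0,0,0,0.5],[-0.00525,0.00835,0.00396,0,0,0,0.5],[-0.00525,0.00835,0.00396,0,0,0,0.5],[-0.00525,0.00835,0.00396,0,0,0,0.5],[-0.00525,0.00835,0.00396,0,0,0,0.5],[-0.00525,0.00835,0.00396,0,0,0,0.5],[-0.00525,0.00835,0.00396,0,0,0,0.5],[-0.00525,0.00835,0.00396,0,0,0,0.5],[0,0,0,0,0,0,0.5],[0,0,0,0,0,0,0.5]]]' 20
python3 - <<'E'
from h import *
p=np.array([.4904+.099,.097+.1453,.0271]); Q=R.from_quat(monitor.sense()['tool_rot'])
plan((p,Q)); print(monitor.sense()['q'])
for n in ('side','scene'):
    s=snap(n); P=cloud(s); Z=P[...,2]
    m=(Z>.052)&(Z<.066)&(np.hypot(P[...,0]-.586,P[...,1]-.242)<.045); print(n,m.sum(),cv2.minEnclosingCircle(P[m][:,:2].astype(np.float32)) if m.any() else 0)
    if n=='side': cv2.imwrite('pics/s4.png',cv2.resize(s['pixels'][140:300,200:440,::-1],None,fx=3,fy=3))
E
```

```text
t: 19.7
tcp_pos: [0.5895, 0.2417, 0.0271]
tool_rot: [-0.033, 0.947, 0.01, 0.319]
force: [-2.8, -2.0, 8.4]
finger_gap: 0.604
gripper_force: 21.1
t 19.7 at [0.5895 0.2417 0.0271] [ 0.6034  0.0405 -0.7964] F [-2.7884 -1.9707  8.3672] 0.6042709905181781 21.14293674007058
turn [0. 0. 0.] rows>= 0.0  shift [ 0.0001  0.0008 -0.    ] rows>= 1.0
[0.2787 0.7846 2.0057 3.566  0.3136 1.332 ]
side 65 ((0.57659912109375, 0.2442084103822708), 0.03819799795746803)
scene 59 ((0.5819896459579468, 0.24147461354732513), 0.03256860002875328)
```

View pics/s4.png

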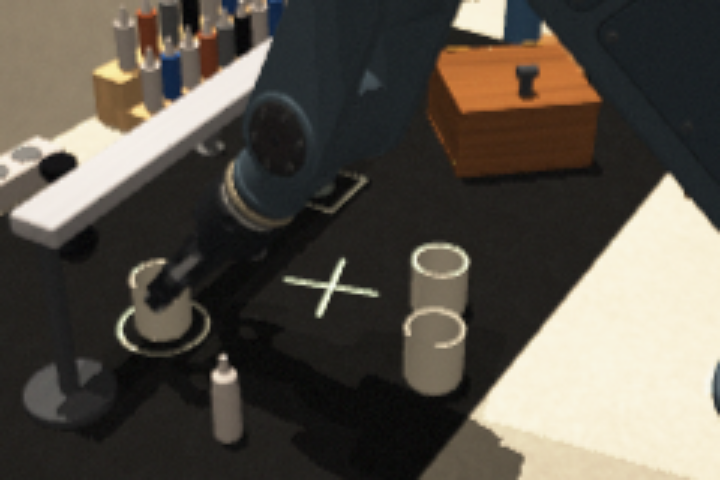

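The pot stands inside the circle at (162,310), and the empty cross shows at (333,290). Releasing the pot, backing out and simulating the wrist unwind.

```bash
python3 -m pendant '[[[0,0,0,0,0,0,1],[0,0,0,0,0,0,1],[0,0,0,0,0,0,1],[0,0,0,0,0,0,1],[0,0,0,0,0,0,1],[0,0,0,0,0,0,1],[0,0,-0.0125,0,0,0,1],[0,0,-0.02,0,0,0,1],[0,0,-0.02,0,0,0,1],[0,0,-0.02,0,0,0,1],[0,0,-0.02,0,0,0,1],[0,0,-0.02,0,0,0,1],[0,0,-0.02,0,0,0,1],[0,0,-0.02,0,0,0,1],[0,0,0,0,0,0,1]]]' 20
python3 - <<'E'
from sim import *
for n in ('scene','side'):
    c=snap(n); P=cloud(c); Z=P[...,2]
    m=(Z>.052)&(Z<.066)&(np.hypot(P[...,0]-.586,P[...,1]-.242)<.045); print(n,m.sum(),cv2.minEnclosingCircle(P[m][:,:2].astype(np.float32)))
    im=c['pixels'].astype(int); w=(im.min(-1)>130)&(abs(Z)<.006)&(np.hypot(P[...,0]-.483,P[...,1]-.097)<.06); 
    if w.sum()>20: print('cross',w.sum(),(P[w].max(0)+P[w].min(0))/2,P[w].mean(0),cv2.minEnclosingCircle(P[w][:,:2].astype(np.float32)))
    red=(im[...,0]>im[...,2]+25)&(Z>.084)&(Z<.1)&(np.hypot(P[...,0]-.471,P[...,1]+.28)<.14); print('lid',red.sum(),cv2.minAreaRect(P[red][:,:2].astype(np.float32)),np.median(Z[red]))
    h=(Z>.112)&(Z<.135)&(np.hypot(P[...,0]-.437,P[...,1]+.242)<.03); print('handle',h.sum(),P[h].mean(0),cv2.minAreaRect(P[h][:,:2].astype(np.float32)))
s=S(); print(s.q)
Q=rot(.066,np.radians(47)); p=np.array([.48,.097,.26]); d=Q.inv().apply(p-s.p)/.8; w=(s.A.inv()*Q).as_rotvec()/.12; print(d,w)
s.row([0,0,0],w/3,3); s.row(d/10,w*0,10)
E
```

```text
t: 21.3
tcp_pos: [0.5141, 0.2373, 0.1248]
tool_rot: [-0.033, 0.948, 0.011, 0.318]
force: [0.2, -0.0, 0.5]
finger_gap: 0.999
gripper_force: 0.0
scene 63 ((0.5903559327125549, 0.24123665690422058), 0.028075383976101875)
cross 102 [ 0.4679  0.0971 -0.0003] [ 0.4769  0.0965 -0.0005] ((0.48542654514312744, 0.09646710753440857), 0.05280947685241699)
lid 3731 ((0.471357136964798, -0.2799502909183502), (0.1729782074689865, 0.1656932532787323), 43.335845947265625) 0.09191991671551458
handle 65 [ 0.4377 -0.2423  0.1262] ((0.43606701493263245, -0.24201637506484985), (0.025604810565710068, 0.013513296842575073), 46.45927810668945)
side 106 ((0.5829094648361206, 0.24213241040706635), 0.030653787776827812)
cross 87 [ 0.4824  0.0948 -0.0003] [ 0.4829  0.0973 -0.0002] ((0.48334550857543945, 0.09537234157323837), 0.04869019240140915)
lid 702 ((0.4677512049674988, -0.2781828045845032), (0.1718900203704834, 0.17191053926944733), 43.49052047729492) 0.09161032372036282
handle 39 [ 0.4312 -0.238   0.1232] ((0.430204302072525, -0.23758016526699066), (0.0250244140625, 0.018206782639026642), 30.99362564086914)
[0.3205 0.5323 2.1338 3.9144 0.2167 1.0109]
[-0.0864 -0.172  -0.157 ] [ 0.0171 -1.4432  0.0288]
  ! 6.023364250537895e-30 2.2263154108472594 [0.331  0.557  2.1717 3.7038 0.3216 1.2335]
[0.5156 0.2373 0.1238] [ 0.7298  0.0482 -0.682 ] q [0.3529 0.6249 2.2425 3.5407 0.5616 1.4264]
  ! 1.1996140378760306e-25 2.378849345815097 [-0.063   0.1888  2.3399  2.7036  0.2238  1.9109]
  ! 3.108066632315252e-21 3.4750512095678054 [-0.1231  0.1345  2.335   2.3561  0.1957  2.2168]
[0.48  0.097 0.26 ] [ 0.7298  0.0482 -0.682 ] q [-0.1231  0.1345  2.335   2.3561  0.1957  2.2168]
```

```bash
python3 -m pendant '[[[0,0,0,0.004,-0.361,0.007,1],[0,0,0,0.004,-0.361,0.007,1],[0,0,0,0.004,-0.361,0.007,1],[0,0,0,0.004,-0.361,0.007,1],[-0.0072,-0.0143,-0.0131,0,0,0,1],[-0.0072,-0.0143,-0.0131,0,0,0,1],[-0.0072,-0.0143,-0.0131,0,0,0,1],[-0.0072,-0.0143,-0.0131,0,0,0,1],[-0.0072,-0.0143,-0.0131,0,0,0,1],[-0.0072,-0.0143,-0.0131,0,0,0,1],[-0.0072,-0.0143,-0.0131,0,0,0,1],[-0.0072,-0.0143,-0.0131,0,0,0,1],[-0.0072,-0.0143,-0.0131,0,0,0,1],[-0.0072,-0.0143,-0.0131,0,0,0,1],[-0.0072,-0.0143,-0.0131,0,0,0,1],[-0.0072,-0.0143,-0.0131,0,0,0,1],[0,0,0,0,0,0,1]]]'
python3 - <<'E'
from sim import *
s=S(); print(s.q); q0=s.q.copy(); n=18
q1=q0.copy(); q1[3]-=q0[3]/n; p1,A1=fk(q1,k); sh=np.round(s.A.inv().apply(p1-s.p)/.8,4); w=np.round((s.A.inv()*A1).as_rotvec()/.12,3); print(sh,w)
for i in range(3): s.row(sh,w,6)
case=-np.radians(46.6)
Q=rot(case+np.pi,0); H=np.array([.434,-.241,.123]); 
w=(s.A.inv()*Q).as_rotvec()/.12; print('turn',w); s.row([0,0,0],w/18,18)
P1=H+[0,0,.15]; d=Q.inv().apply(P1-s.p)/.8; print('shift',d); s.row(d/10,w*0,10)
E
```

```text
t: 23.1
tcp_pos: [0.4817, 0.0998, 0.2577]
tool_rot: [-0.03, 0.916, 0.013, 0.399]
force: [0.2, -0.6, -0.4]
finger_gap: 1.0
gripper_force: 0.0
[-0.1111  0.146   2.3349  2.4354  0.2005  2.1453]
[ 0.0065  0.0087 -0.0001] [-0.188  0.122 -1.105]
[0.4486 0.1261 0.2296] [ 0.628   0.1298 -0.7673] q [-0.1103  0.1471  2.3354  1.6323  0.1998  2.1371]
[0.4095 0.1128 0.2002] [ 0.5065  0.0885 -0.8577] q [-0.1105  0.148   2.3361  0.8231  0.1975  2.1343]
[0.3887 0.0682 0.1877] [ 0.442  -0.0494 -0.8956] q [-0.1115  0.1487  2.3368  0.0002  0.1952  2.1449]
turn [-2.2895 -3.0873  1.0449]
[0.3887 0.0682 0.1877] [-0. -0. -1.] q [-0.1114  0.2498  1.9994  0.      0.8924  2.2727]
shift [ 0.3197  0.2244 -0.1066]
[ 0.434 -0.241  0.273] [-0. -0. -1.] q [-0.7324  0.2726  1.6616 -0.      1.2074  1.6517]
```

```bash
python3 -m pendant '[[[0.0059,0.0078,-0.0001,-0.169,0.11,-0.995,1],[0.0059,0.0078,-0.0001,-0.169,0.11,-0.995,1],[0.0059,0.0078,-0.0001,-0.169,0.11,-0.995,1],[0.0059,0.0078,-0.0001,-0.169,0.11,-0.995,1],[0.0059,0.0078,-0.0001,-0.169,0.11,-0.995,1],[0.0059,0.0078,-0.0001,-0.169,0.11,-0.995,1],[0.0059,0.0078,-0.0001,-0.169,0.11,-0.995,1],[0.0059,0.0078,-0.0001,-0.169,0.11,-0.995,1],[0.0059,0.0078,-0.0001,-0.169,0.11,-0.995,1],[0.0059,0.0078,-0.0001,-0.169,0.11,-0.995,1],[0.0059,0.0078,-0.0001,-0.169,0.11,-0.995,1],[0.0059,0.0078,-0.0001,-0.169,0.11,-0.995,1],[0.0059,0.0078,-0.0001,-0.169,0.11,-0.995,1],[0.0059,0.0078,-0.0001,-0.169,0.11,-0.995,1],[0.0059,0.0078,-0.0001,-0.169,0.11,-0.995,1],[0.0059,0.0078,-0.0001,-0.169,0.11,-0.995,1],[0.0059,0.0078,-0.0001,-0.169,0.11,-0.995,1],[0.0059,0.0078,-0.0001,-0.169,0.11,-0.995,1],[0.0059,0.0078,-0.0001,-0.169,0.11,-0.995,1],[0.0059,0.0078,-0.0001,-0.169,0.11,-0.995,1]]]'
python3 - <<'E'
from sim import *
s=S(); print(s.q)
Q=rot(-np.radians(46.6)+np.pi,0); H=np.array([.434,-.241,.123]); 
w=(s.A.inv()*Q).as_rotvec()/.12; print('turn',w,w/8); s.row([0,0,0],w/8,8)
P1=H+[0,0,.10]; d=Q.inv().apply(P1-s.p)/.8; print('shift',d,d/10); s.row(d/10,w*0,10)
E
```

```text
t: 25.1
tcp_pos: [0.3875, 0.0683, 0.1861]
tool_rot: [0.919, -0.325, 0.22, -0.052]
force: [-0.1, 0.3, 0.7]
finger_gap: 1.002
gripper_force: 0.0
[-0.1135  0.1514  2.3378  0.0113  0.1971  2.126 ]
turn [-2.2613 -3.0508  1.0972] [-0.2827 -0.3814  0.1371]
[0.3875 0.0683 0.1861] [-0.  0. -1.] q [-0.1116  0.2511  2.0041  0.      0.8864  2.2725]
shift [ 0.3208  0.2234 -0.0461] [ 0.0321  0.0223 -0.0046]
[ 0.434 -0.241  0.223] [-0.  0. -1.] q [-0.7324  0.333   1.7287 -0.      1.0799  1.6517]
```

```bash
python3 -m pendant '[[[0,0,0,-0.283,-0.381,0.137,0.7],[0,0,0,-0.283,-0.381,0.137,0.7],[0,0,0,-0.283,-0.381,0.137,0.7],[0,0,0,-0.283,-0.381,0.137,0.7],[0,0,0,-0.283,-0.381,0.137,0.7],[0,0,0,-0.283,-0.381,0.137,0.7],[0,0,0,-0.283,-0.381,0.137,0.7],[0,0,0,-0.283,-0.381,0.137,0.7],[0.0321,0.0223,-0.0046,0,0,0,0.7],[0.0321,0.0223,-0.0046,0,0,0,0.7],[0.0321,0.0223,-0.0046,0,0,0,0.7],[0.0321,0.0223,-0.0046,0,0,0,0.7],[0.0321,0.0223,-0.0046,0,0,0,0.7],[0.0321,0.0223,-0.0046,0,0,0,0.7],[0.0321,0.0223,-0.0046,0,0,0,0.7],[0.0321,0.0223,-0.0046,0,0,0,0.7],[0.0321,0.0223,-0.0046,0,0,0,0.7],[0.0321,0.0223,-0.0046,0,0,0,0.7],[0,0,0,0,0,0,0.7],[0,0,0,0,0,0,0.7]]]'
python3 - <<'E'
from h import *
Q=rot(-np.radians(46.6)+np.pi,0); H=np.array([.434,-.241,.123])
s=snap('wrist','w5.png'); P=cloud(s); Z=P[...,2]; im=s['pixels'].astype(int)
m=(Z>.112)&(Z<.135)&(np.hypot(P[...,0]-.434,P[...,1]+.241)<.03)
print('handle',m.sum(),cv2.minAreaRect(P[m][:,:2].astype(np.float32)),P[m][:,2].max())
plan((grasp(H+[0,0,.002],Q),Q))
E
```

```text
t: 27.1
tcp_pos: [0.4336, -0.2405, 0.2227]
tool_rot: [0.918, -0.397, 0.0, -0.003]
force: [0.1, 0.7, -0.3]
finger_gap: 0.702
gripper_force: 0.0
handle 481 ((0.43326231837272644, -0.24431587755680084), (0.02364589087665081, 0.015774542465806007), 43.37600326538086) 0.1311622016512588
t 27.15 at [ 0.4332 -0.2398  0.2227] [ 0.0027  0.0056 -1.    ] F [ 0.5114  0.4594 -0.1189] 0.6990764553763421 0.0
turn [-0.0481  0.0185 -0.0289] rows>= 1.0  shift [0.0018 0.0003 0.1284] rows>= 3.0
```

View pics/w5.png

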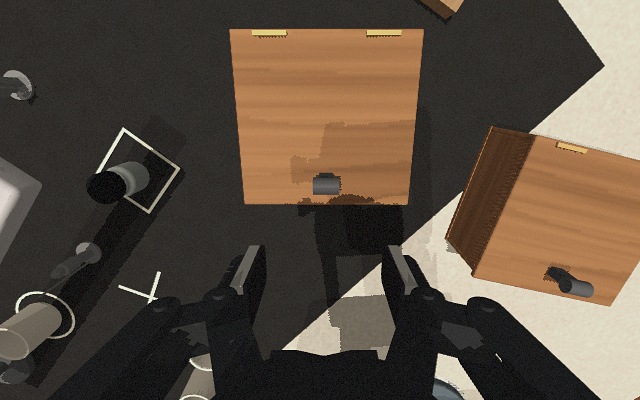

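The wrist view shows the lid straight ahead, with the handle at (326,184) and the hinges at the far edge (row 32). The fingers are lined up with the handle, so I'll descend and pinch.

```bash
python3 -m pendant '[[[0,0,0,-0.048,0.018,-0.029,0.7],[0.0004,0.0002,0.0166,0,0,0,0.7],[0.0004,0.0002,0.0166,0,0,0,0.7],[0.0004,0.0002,0.0166,0,0,0,0.7],[0.0004,0.0002,0.0166,0,0,0,0.7],[0.0004,0.0002,0.0166,0,0,0,0.7],[0.0004,0.0002,0.0166,0,0,0,0.7],[0.0004,0.0002,0.0166,0,0,0,0.7],[0.0004,0.0002,0.0166,0,0,0,0.7],[0,0,0,0,0,0,0.5],[0,0,0,0,0,0,0.1],[0,0,0,0,0,0,0.1],[0,0,0,0,0,0,0.1],[0,0,0,0,0,0,0.1],[0,0,0,0,0,0,0.1],[0,0,0,0,0,0,0.1],[0,0,0,0,0,0,0.1]]]' 30
python3 - <<'E'
from sim import *
s=S(); Q=s.A; print(s.q, monitor.sense()['finger_gap'])
f=np.array([.687,-.727,0]); up=np.array([0,0,1.])
r=np.hypot(.135,.038); a0=np.arctan2(.038,.135); p0=s.p; prev=p0
for th in np.arange(.1,1.71,.1):
    p=p0+f*r*(np.cos(a0)-np.cos(a0+th))+up*r*(np.sin(a0+th)-np.sin(a0))
    q,c=ik(p,Q,k,s.q); s.q=q
    print(round(th,1),Q.inv().apply(p-prev)/.8, '%.0e'%c); prev=p
print(q)
E
```

```text
t: 28.85
tcp_pos: [0.4343, -0.245, 0.1179]
tool_rot: [0.918, -0.396, 0.002, 0.002]
force: [-1.1, -0.4, 0.4]
finger_gap: 0.098
gripper_force: 0.0
[-0.7363  0.4945  1.8347 -0.0037  0.808   1.6516] 0.09765124519514616
0.1 [ 0.0057  0.     -0.0166] 2e-20
0.2 [ 0.0073  0.     -0.0159] 8e-20
0.3 [ 0.0088  0.     -0.0151] 2e-19
0.4 [ 0.0103  0.     -0.0142] 6e-19
0.5 [ 0.0117  0.     -0.0131] 1e-18
0.6 [ 0.0129  0.     -0.0118] 3e-18
0.7 [ 0.014   0.     -0.0105] 5e-18
0.8 [ 0.015  0.    -0.009] 8e-18
0.9 [ 0.0158  0.     -0.0075] 1e-17
1.0 [ 0.0165 -0.     -0.0059] 1e-17
1.1 [ 0.017  -0.     -0.0042] 2e-17
1.2 [ 0.0174 -0.     -0.0025] 2e-17
1.3 [ 0.0175 -0.     -0.0007] 2e-17
1.4 [ 0.0175 -0.      0.001 ] 1e-17
1.5 [ 0.0173 -0.      0.0028] 1e-17
1.6 [ 0.0169 -0.      0.0045] 9e-18
1.7 [ 0.0164 -0.      0.0061] 6e-18
[-0.7581  0.6036  1.2761 -0.0027  1.2574  1.628 ]
```

```bash
python3 - <<'E'
from h import *
s=snap('wrist'); a=s['pixels'][120:300,180:480,::-1]; b=snap('side')['pixels'][140:230,300:450,::-1]
cv2.imwrite('pics/c6.png',np.vstack([cv2.resize(a,(600,360)),cv2.resize(b,(400,240)).__class__ and cv2.copyMakeBorder(cv2.resize(b,(400,240)),0,0,0,200,0)])); print(monitor.sense()['finger_gap'],monitor.sense()['gripper_force'])
E
```

```text
0.09998129287161589 0.0
```

View pics/c6.png

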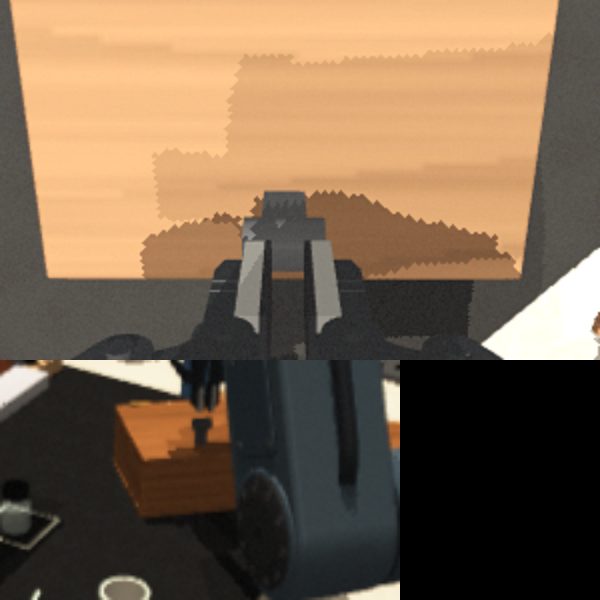

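```bash
python3 - <<'E'
from h import *
s=dict(np.load('/tmp/wrist.npz')); P=cloud(s); st=monitor.sense(); Q=R.from_quat(st['tool_rot'])
print(st['tcp_pos'],s['intrinsics'][0,0])
for (cx,cy) in ((284,203),(284,225),(284,240),(284,255),(270,232),(315,228),(248,290),(322,290),(325,250),(243,250)):
    u,v=180+cx//2,120+cy//2; w=P[v,u]; print((cx,cy),w,Q.inv().apply(w-st['tcp_pos'])*1e3)
E
```

```text
[ 0.4343 -0.2449  0.1179] 302.25193797032904
(284, 203) [ 0.4363 -0.2474  0.1016] [ 3.1167  0.2451 16.2286]
(284, 225) [ 0.4383 -0.2496  0.1249] [ 6.175   0.3403 -7.04  ]
(284, 240) [ 0.4359 -0.247   0.1281] [  2.6493   0.3501 -10.2225]
(284, 255) [ 0.4331 -0.2441  0.1289] [ -1.391    0.3501 -11.0377]
(270, 232) [ 0.4398 -0.2453  0.1259] [ 4.109  -3.7013 -8.0413]
(315, 228) [ 0.4309 -0.2545  0.1243] [ 4.5953  9.0724 -6.3924]
(248, 290) [ 0.447  -0.2475  0.1684] [ 10.8053  -7.3562 -50.4902]
(322, 290) [ 0.4357 -0.259   0.1693] [ 11.3788   8.7658 -51.4238]
(325, 250) [ 0.435  -0.2605  0.152 ] [ 11.9473  10.2103 -34.0513]
(243, 250) [ 0.4429 -0.2371  0.1296] [  0.2916 -11.6111 -11.8175]
```

```bash
python3 - <<'E'
from h import *
s=dict(np.load('/tmp/wrist.npz')); P=cloud(s); st=monitor.sense(); Q=R.from_quat(st['tool_rot'])
T=Q.inv().apply((P-st['tcp_pos']).reshape(-1,3)).reshape(400,640,3)*1e3
for v in range(228,300,6):
    print(v,[ (u,*np.round(T[v,u]).astype(int)) for u in (290,303,309,322,338,343,352)])
E
```

```text
228 [(290, np.int64(-6), np.int64(-22), np.int64(25)), (303, np.int64(-6), np.int64(-13), np.int64(26)), (309, np.int64(-6), np.int64(-9), np.int64(25)), (322, np.int64(3), np.int64(0), np.int64(6)), (338, np.int64(-6), np.int64(11), np.int64(26)), (343, np.int64(-6), np.int64(15), np.int64(26)), (352, np.int64(-7), np.int64(21), np.int64(27))]
234 [(290, np.int64(-11), np.int64(-22), np.int64(26)), (303, np.int64(5), np.int64(-11), np.int64(-8)), (309, np.int64(5), np.int64(-7), np.int64(-7)), (322, np.int64(5), np.int64(0), np.int64(-8)), (338, np.int64(6), np.int64(10), np.int64(-8)), (343, np.int64(-11), np.int64(15), np.int64(26)), (352, np.int64(-11), np.int64(21), np.int64(26))]
240 [(290, np.int64(-15), np.int64(-22), np.int64(25)), (303, np.int64(11), np.int64(-9), np.int64(-27)), (309, np.int64(12), np.int64(-6), np.int64(-28)), (322, np.int64(3), np.int64(0), np.int64(-10)), (338, np.int64(11), np.int64(9), np.int64(-27)), (343, np.int64(11), np.int64(11), np.int64(-28)), (352, np.int64(-16), np.int64(21), np.int64(27))]
246 [(290, np.int64(-20), np.int64(-23), np.int64(26
[... 2421 characters left out ...]
[(290, np.int64(14), np.int64(-11), np.int64(-71)), (303, np.int64(12), np.int64(-7), np.int64(-69)), (309, np.int64(7), np.int64(-5), np.int64(-62)), (322, np.int64(81), np.int64(1), np.int64(-166)), (338, np.int64(7), np.int64(7), np.int64(-61)), (343, np.int64(12), np.int64(9), np.int64(-69)), (352, np.int64(13), np.int64(12), np.int64(-70))]
294 [(290, np.int64(12), np.int64(-11), np.int64(-72)), (303, np.int64(13), np.int64(-6), np.int64(-74)), (309, np.int64(5), np.int64(-5), np.int64(-62)), (322, np.int64(-128), np.int64(0), np.int64(118)), (338, np.int64(4), np.int64(7), np.int64(-62)), (343, np.int64(13), np.int64(8), np.int64(-74)), (352, np.int64(12), np.int64(12), np.int64(-73))]
```

The depth points show the real fingertips about 25 mm behind the reported TCP, with the pad centre about 44 mm behind. The pads therefore closed just above the handle bar. I'll open, go 41 mm deeper and pinch.

```bash
sed -i 's/back=0.005/back=0.045/' h.py; python3 -m pendant '[[[0,0,0,0,0,0,0.6],[0,0,0,0,0,0,0.6],[0,0,0,0,0,0,0.6],[0,0,0,0,0,0,0.6],[0,0,0,0,0,0,0.6],[0,0,0,0,0,0,0.6],[-0.0007,0,0.0102,0,0,0,0.6],[-0.0007,0,0.0102,0,0,0,0.6],[-0.0007,0,0.0102,0,0,0,0.6],[-0.0007,0,0.0102,0,0,0,0.6],[-0.0007,0,0.0102,0,0,0,0.6],[0,0,0,0,0,0,0.4],[0,0,0,0,0,0,0.2],[0,0,0,0,0,0,0.1],[0,0,0,0,0,0,0.1],[0,0,0,0,0,0,0.1],[0,0,0,0,0,0,0.1],[0,0,0,0,0,0,0.1]]]' 30
```

```text
t: 30.75
tcp_pos: [0.4332, -0.2422, 0.0773]
tool_rot: [0.918, -0.396, 0.002, 0.001]
force: [3.3, 4.9, -1.3]
finger_gap: 0.272
gripper_force: 31.8
```

```bash
python3 -m pendant '[[[0.0028,0,-0.0083,0,0,0,0.1],[0.0029,0,-0.0083,0,0,0,0.1],[0.0073,0,-0.0159,0,0,0,0.1],[0.0088,0,-0.0151,0,0,0,0.1],[0.0103,0,-0.0142,0,0,0,0.1],[0.0117,0,-0.0131,0,0,0,0.1],[0.0129,0,-0.0118,0,0,0,0.1],[0.014,0,-0.0105,0,0,0,0.1]]]' 30
python3 - <<'E'
from h import *
f=np.array([.687,-.727,0]); H=np.array([.4332,-.2422,.0773])-[0,0,0]; p=np.array(monitor.sense()['tcp_pos'])-H
x=p@f+ -.135; z=p[2]+.038; print('r',np.hypot(x,z),'theta',np.arctan2(z,-x)-np.arctan2(.038,.135), monitor.sense()['force'])
E
```

```text
t: 31.55
tcp_pos: [0.4707, -0.2822, 0.1551]
tool_rot: [0.918, -0.396, 0.0, 0.001]
force: [1.9, 2.5, -3.5]
finger_gap: 0.273
gripper_force: 30.3
r 0.14086611485950631 theta 0.691248500358117 [ 1.8904  2.453  -3.5322]
```

Forces are low and the lid is following at about 0.69 rad. Continuing to about 1.7.

```bash
python3 -m pendant '[[[0.015,0,-0.009,0,0,0,0.1],[0.0158,0,-0.0075,0,0,0,0.1],[0.0165,0,-0.0059,0,0,0,0.1],[0.017,0,-0.0042,0,0,0,0.1],[0.0174,0,-0.0025,0,0,0,0.1],[0.0175,0,-0.0007,0,0,0,0.1],[0.0175,0,0.001,0,0,0,0.1],[0.0173,0,0.0028,0,0,0,0.1],[0.0169,0,0.0045,0,0,0,0.1],[0.0164,0,0.0061,0,0,0,0.1],[0,0,0,0,0,0,0.1]]]' 30
python3 - <<'E'
from h import *
f=np.array([.687,-.727,0]); H=np.array([.4332,-.2422,.0773])-[0,0,0]; p=np.array(monitor.sense()['tcp_pos'])-H
x=p@f+ -.135; z=p[2]+.038; print('r',np.hypot(x,z),'theta',np.arctan2(z,-x)-np.arctan2(.038,.135), monitor.sense()['force'])
E
```

```text
t: 32.65
tcp_pos: [0.5644, -0.3823, 0.1686]
tool_rot: [0.918, -0.396, 0.003, 0.002]
force: [1.7, 0.9, 4.1]
finger_gap: 0.278
gripper_force: 32.3
r 0.1412569110225927 theta 1.7115122334874193 [1.7392 0.874  4.1133]
```

```bash
python3 -m pendant '[[[0,0,0,0,0,0,0.6],[0,0,0,0,0,0,0.6],[0,0,0,0,0,0,0.6],[0,0,0,0,0,0,0.6],[0,0,0,0,0,0,0.6],[0,0,-0.03,0,0,0,0.6],[0,0,-0.04,0,0,0,0.6],[0,0,-0.04,0,0,0,0.6],[0,0,-0.04,0,0,0,0.6],[-0.04,0,0,0,0,0,0.6],[-0.05,0,0,0,0,0,0.6],[-0.05,0,0,0,0,0,0.6],[-0.05,0,0,0,0,0,0.6],[-0.05,0,0,0,0,0,0.6],[-0.05,0,0,0,0,0,0.6],[0,0,0,0,0,0,0.6]]]'
python3 - <<'E'
from h import *
c=np.array([.471,-.281]);f=np.array([.687,-.727]);g=np.array([.727,.687])
W=[]
for n in ('scene','wrist','side'):
    s=snap(n); P=cloud(s); Z=P[...,2]; d=P[...,:2]-c; a,b=d@f,d@g
    m=(abs(a)<.07)&(abs(b)<.075)&(Z>.015)&(Z<.085)&(s['depth']>0); print(n,m.sum(), P[m].mean(0) if m.any() else '')
    t=m&(Z>.062); print(' head',t.sum(),P[t].mean(0) if t.any() else '',P[m][:,2].max() if m.any() else '')
    l=(abs(b)<.08)&(a>.07)&(a<.2)&(Z>.1); print(' lid pts',l.sum(),Z[l].max() if l.any() else '')
    if n!='side': W.append(s['pixels'])
cv2.imwrite('pics/c7.png',np.hstack([cv2.resize(W[0][200:340,140:300],(400,350)),cv2.resize(W[1],(400,350))])[:,:,::-1])
print(monitor.sense()['tcp_pos'],monitor.sense()['q'])
E
```

```text
t: 34.25
tcp_pos: [0.3991, -0.2067, 0.2864]
tool_rot: [0.919, -0.395, -0.001, 0.001]
force: [-0.6, 0.1, 0.2]
finger_gap: 0.602
gripper_force: 0.0
scene 72 [ 0.4575 -0.2672  0.0474]
 head 14 [ 0.4548 -0.2681  0.0658] 0.06981237899482884
 lid pts 679 0.2430855718151569
wrist 187 [ 0.4509 -0.2689  0.0591]
 head 87 [ 0.4515 -0.2706  0.0661] 0.07104469094918975
 lid pts 0 
side 33 [ 0.4829 -0.3175  0.0547]
 head 15 [ 0.4811 -0.3052  0.069 ] 0.0812392158549674
 lid pts 1565 0.24007365183693324
[ 0.4044 -0.2125  0.2876] [-0.7272  0.193   1.7297 -0.003   1.2122  1.6589]
```

View pics/c7.png

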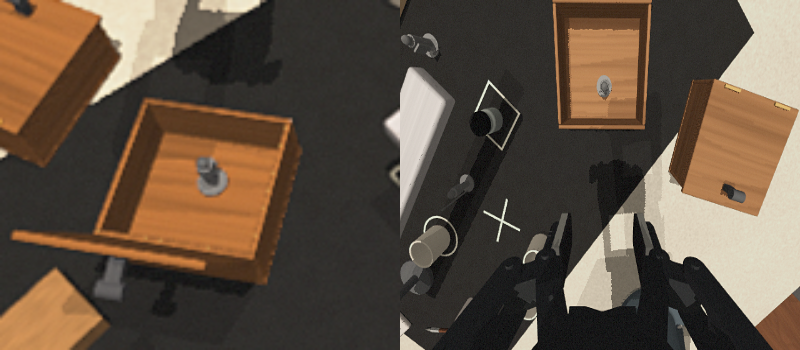

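The left panel shows the lid standing open behind the case and the figure inside at (210,178). The right panel is the wrist view with the figure at (604,87). I'll move above it for a close look at the shield direction.

```bash
python3 - <<'E'
from h import *
plan((np.array([.453,-.268,.15]),rot(-np.radians(46.6)+np.pi,0)))
E
```

```text
t 34.4 at [ 0.4044 -0.2125  0.2876] [ 0.0032 -0.0066 -1.    ] F [ 1.0446 -0.2346 -0.3081] 0.600262992612231 0.0
turn [ 0.0186 -0.0583 -0.0081] rows>= 1.0  shift [0.0922 0.0035 0.172 ] rows>= 4.0
```

```bash
python3 -m pendant '[[[0,0,0,0.019,-0.058,-0.008,0.6],[0.0184,0.0007,0.0344,0,0,0,0.6],[0.0184,0.0007,0.0344,0,0,0,0.6],[0.0184,0.0007,0.0344,0,0,0,0.6],[0.0184,0.0007,0.0344,0,0,0,0.6],[0.0184,0.0007,0.0344,0,0,0,0.6],[0,0,0,0,0,0,0.6],[0,0,0,0,0,0,0.6]]]'
python3 - <<'E'
from h import *
c=np.array([.471,-.281]);f=np.array([.687,-.727]);g=np.array([.727,.687])
s=snap('wrist'); P=cloud(s); Z=P[...,2]; im=s['pixels'].astype(int)
grey=(im.max(-1)-im.min(-1)<28)
d=P[...,:2]-c; m=(abs(d@f)<.07)&(abs(d@g)<.07)&(Z>.008)&(Z<.078)&grey
v,u=np.where(m); print('px',u.min(),u.max(),v.min(),v.max(),m.sum())
for lo,hi in ((.008,.016),(.016,.03),(.03,.042),(.042,.055),(.055,.064),(.064,.078)):
    k=m&(Z>lo)&(Z<hi); 
    if k.sum()>2: p=P[k]; print(lo,k.sum(),p.mean(0),cv2.minEnclosingCircle(p[:,:2].astype(np.float32)))
u0,v0=int(u.mean()),int(v.mean())
s2=dict(np.load('/tmp/scene.npz'))['pixels']
a=cv2.resize(s['pixels'][max(v0-35,0):v0+35,u0-40:u0+40],(560,490),interpolation=cv2.INTER_CUBIC)
b=cv2.resize(s2[255:285,208:240],(240,225),interpolation=cv2.INTER_CUBIC)
cv2.imwrite('pics/c8.png',np.hstack([a,cv2.copyMakeBorder(b,0,265,0,0,0)])[:,:,::-1]); print(u0,v0)
plan()
E
```

```text
t: 35.2
tcp_pos: [0.452, -0.2673, 0.1486]
tool_rot: [0.918, -0.396, -0.002, -0.001]
force: [-0.2, -0.5, 0.2]
finger_gap: 0.599
gripper_force: 0.0
px 309 340 159 198 876
0.008 442 [ 0.4549 -0.2738  0.0092] ((0.45178139209747314, -0.270535945892334), 0.017076659947633743)
0.016 24 [ 0.4566 -0.272   0.022 ] ((0.4518638551235199, -0.27105996012687683), 0.009024035185575485)
0.03 40 [ 0.4562 -0.2753  0.0377] ((0.45242106914520264, -0.27182549238204956), 0.0088276956230402)
0.042 188 [ 0.4543 -0.2718  0.0508] ((0.45101800560951233, -0.26847460865974426), 0.011069624684751034)
0.055 57 [ 0.4539 -0.2724  0.0619] ((0.4519345164299011, -0.27084362506866455), 0.007156955078244209)
0.064 125 [ 0.4521 -0.2712  0.067 ] ((0.4515454173088074, -0.2705541253089905), 0.005692013073712587)
324 177
t 35.25 at [ 0.4522 -0.2673  0.1495] [-0.0017  0.0019 -1.    ] F [-0.5462  1.2274  0.5573] 0.5996568012843797 0.0
```

View pics/c8.png

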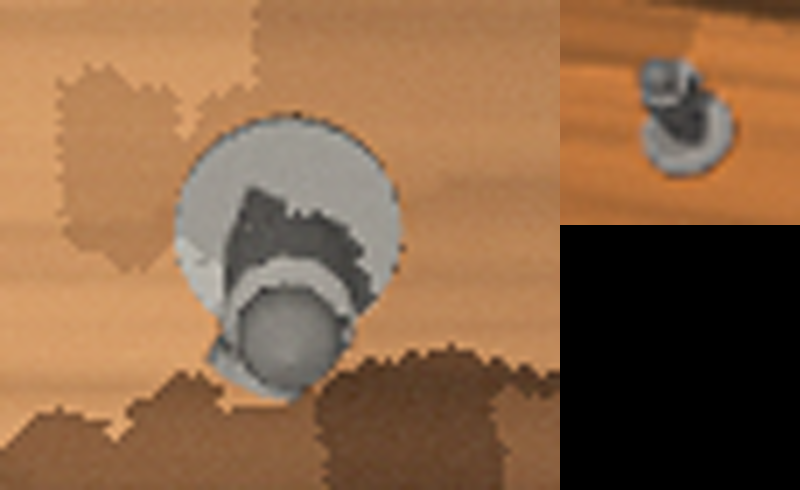

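The crop shows the round base, with the head and torso leaning down-image at (290,335) from perspective. The shield is edge-on from (210,350) to (300,395). Its normal is about 27° off the tool's x axis, so I'll turn the tool +27° and close along the shield plane.

```bash
python3 - <<'E'
from sim import *
Q=rot(-np.radians(46.6)+np.pi,0)*R.from_euler('z',np.radians(26)); X=Q.apply([1,0,0]); print(X)
T=grasp(np.array([.4518,-.2705,.044])+.002*X,Q); print(T)
plan((T+[0,0,.05],Q),(T,Q)); print(ik(T,Q,k,S().q))
C=np.array([.484,.0965,T[2]-.0055])+.002*rot(-np.radians(55)+np.pi,0).apply([1,0,0])
print(ik(C,rot(-np.radians(55)+np.pi,0),k,[-.03,.6,1.9,0,.6,2.4]))
E
```

```text
[ 0.299  -0.9542  0.    ]
[ 0.4524 -0.2724 -0.001 ]
t 35.25 at [ 0.4522 -0.2673  0.1495] [-0.0017  0.0019 -1.    ] F [-0.5462  1.2274  0.5573] 0.5996568012843797 0.0
turn [0.0046 0.0211 3.778 ] rows>= 4.0  shift [0.0061 0.0017 0.1257] rows>= 3.0
turn [0. 0. 0.] rows>= 0.0  shift [0.     0.     0.0625] rows>= 1.0
(array([-0.7538,  0.7359,  1.8196,  0.    ,  0.5861,  2.0841]), np.float64(2.2656639865771443e-30))
(array([-0.0334,  0.7285,  1.9066,  0.    ,  0.5065,  2.4973]), np.float64(2.4244680447743628e-29))
```

```bash
python3 -m pendant '[[[0,0,0,0.001,0.004,0.756,0.6],[0,0,0,0.001,0.004,0.756,0.6],[0,0,0,0.001,0.004,0.756,0.6],[0,0,0,0.001,0.004,0.756,0.6],[0,0,0,0.001,0.004,0.756,0.6],[0.0012,0.0003,0.0251,0,0,0,0.6],[0.0012,0.0003,0.0251,0,0,0,0.6],[0.0012,0.0003,0.0251,0,0,0,0.6],[0.0012,0.0003,0.0251,0,0,0,0.6],[0.0012,0.0003,0.0251,0,0,0,0.6],[0,0,0,0,0,0,0.6],[0,0,0,0,0,0,0.6],[0,0,0,0,0,0,0.6]]]'
python3 - <<'E'
from h import *
Q=rot(-np.radians(46.6)+np.pi,0)*R.from_euler('z',np.radians(26))
T=np.array([.4524,-.2724,-.001]); plan((T,Q))
E
```

```text
t: 36.55
tcp_pos: [0.4531, -0.2726, 0.0505]
tool_rot: [0.806, -0.592, 0.002, 0.0]
force: [0.4, -0.6, -0.3]
finger_gap: 0.602
gripper_force: 0.0
t 36.55 at [ 0.4531 -0.2726  0.0505] [ 0.0023 -0.0021 -1.    ] F [ 0.4118 -0.5942 -0.3136] 0.601523814272706 0.0
turn [-0.0131 -0.0225  0.002 ] rows>= 1.0  shift [-0.0005  0.0008  0.0644] rows>= 2.0
```

```bash
python3 -m pendant '[[[0,0,0,-0.013,-0.022,0.002,0.6],[-0.0001,0.0002,0.0129,0,0,0,0.6],[-0.0001,0.0002,0.0129,0,0,0,0.6],[-0.0001,0.0002,0.0129,0,0,0,0.6],[-0.0001,0.0002,0.0129,0,0,0,0.6],[-0.0001,0,0.0128,0,0,0,0.6],[0,0,0,0,0,0,0.4],[0,0,0,0,0,0,0.3],[0,0,0,0,0,0,0.1],[0,0,0,0,0,0,0.1],[0,0,0,0,0,0,0.1],[0,0,0,0,0,0,0.1],[0,0,0,0,0,0,0.1]]]' 20
```

```text
t: 37.85
tcp_pos: [0.4515, -0.2717, -0.0026]
tool_rot: [0.806, -0.592, -0.001, -0.0]
force: [1.2, -0.8, -0.2]
finger_gap: 0.209
gripper_force: 19.7
```

```bash
python3 -m pendant '[[[0,0,-0.008,0,0,0,0.1],[0,0,-0.022,0,0,0,0.1],[0,0,-0.03,0,0,0,0.1],[0,0,-0.03,0,0,0,0.1],[0,0,-0.03,0,0,0,0.1],[0,0,-0.03,0,0,0,0.1],[0,0,-0.03,0,0,0,0.1],[0,0,0,0,0,0,0.1],[0,0,0,0,0,-0.54,0.1],[0,0,0,0,0,-0.54,0.1],[0,0,0,0,0,-0.54,0.1],[0,0,0,0,0,-0.54,0.1],[0,0,0,0,0,-0.54,0.1],[0,0,0,0,0,0,0.1]]]' 20
python3 - <<'E'
from h import *
Q=rot(-np.radians(55)+np.pi,0); C=np.array([.484,.0965,-.0065])+.002*Q.apply([1,0,0])
plan((C+[0,0,.10],Q),(C,Q))
s=snap('wrist'); P=cloud(s); st=monitor.sense(); A=R.from_quat(st['tool_rot'])
T=A.inv().apply((P-st['tcp_pos']).reshape(-1,3)); m=(abs(T[:,0])<.03)&(abs(T[:,1])<.03)&(T[:,2]>-.02)&(T[:,2]<.06); p=T[m]; print(m.sum(),p.mean(0),p.max(0))
b=p[p[:,2]>-.008]; print(len(b), cv2.minEnclosingCircle(b[:,:2].astype(np.float32)),b.max(0))
E
```

```text
t: 39.25
tcp_pos: [0.4511, -0.2714, 0.1405]
tool_rot: [0.891, -0.454, -0.002, -0.001]
force: [0.1, -0.3, -0.9]
finger_gap: 0.199
gripper_force: 19.7
t 39.25 at [ 0.4511 -0.2714  0.1405] [-0.0035  0.0033 -1.    ] F [ 0.1237 -0.3314 -0.8599] 0.19861530981466127 19.704068899154663
turn [0.0082 0.0393 0.1372] rows>= 1.0  shift [-0.3506 -0.2974  0.0587] rows>= 8.0
turn [0. 0. 0.] rows>= 0.0  shift [0.    0.    0.125] rows>= 3.0
1278 [ 0.0068  0.0008 -0.0123] [ 0.0157  0.0163 -0.0072]
9 ((0.010546526871621609, 0.006650716532021761), 0.009701738134026527) [ 0.0147  0.0153 -0.0072]
```

```bash
python3 -m pendant '[[[0,0,0,0.008,0.039,0.137,0.1],[-0.0292,-0.0248,0.0049,0,0,0,0.1],[-0.0292,-0.0248,0.0049,0,0,0,0.1],[-0.0292,-0.0248,0.0049,0,0,0,0.1],[-0.0292,-0.0248,0.0049,0,0,0,0.1],[-0.0292,-0.0248,0.0049,0,0,0,0.1],[-0.0292,-0.0248,0.0049,0,0,0,0.1],[-0.0292,-0.0248,0.0049,0,0,0,0.1],[-0.0292,-0.0248,0.0049,0,0,0,0.1],[-0.0292,-0.0248,0.0049,0,0,0,0.1],[-0.0292,-0.0248,0.0049,0,0,0,0.1],[-0.0292,-0.0248,0.0049,0,0,0,0.1],[-0.0292,-0.0248,0.0049,0,0,0,0.1],[0,0,0,0,0,0,0.1],[0,0,0,0,0,0,0.1],[0,0,0,0,0,0,0.1]]]' 20
python3 - <<'E'
from h import *
Q=rot(-np.radians(55)+np.pi,0); C=np.array([.484,.0965,-.0065])+.0015*Q.apply([1,0,0])
s=snap('side'); P=cloud(s); st=monitor.sense(); Z=P[...,2]; m=(np.hypot(P[...,0]-st['tcp_pos'][0],P[...,1]-st['tcp_pos'][1])<.03)&(Z>st['tcp_pos'][2]-.01)&(Z<st['tcp_pos'][2]+.05); print('fig pts',m.sum(),P[m][:,2].min()-st['tcp_pos'][2])
w=snap('wrist'); P=cloud(w); Z=P[...,2]; im=w['pixels'].astype(int); x=(im.min(-1)>130)&(abs(Z)<.008)&(np.hypot(P[...,0]-.484,P[...,1]-.0965)<.062); print('cross',x.sum(),cv2.minEnclosingCircle(P[x][:,:2].astype(np.float32)))
plan((C+[0,0,.01],Q),(C,Q))
E
```

```text
t: 40.9
tcp_pos: [0.4859, 0.0936, 0.0938]
tool_rot: [0.887, -0.462, 0.001, 0.0]
force: [-0.8, -0.0, -0.2]
finger_gap: 0.204
gripper_force: 19.8
fig pts 157 0.007705628554227267
cross 677 ((0.4819374978542328, 0.09669213742017746), 0.049880314618349075)
t 41.0 at [0.4861 0.0932 0.0939] [ 0.0014 -0.0013 -1.    ] F [-0.2574  0.2131  0.291 ] 0.20459630551359648 19.755766689777374
turn [-0.0032 -0.0156 -0.0139] rows>= 1.0  shift [-0.0029 -0.0002  0.113 ] rows>= 2.0
turn [0. 0. 0.] rows>= 0.0  shift [0.     0.     0.0125] rows>= 1.0
```

```bash
python3 -m pendant '[[[0,0,0,-0.003,-0.016,-0.014,0.1],[-0.0006,0.0001,0.0188,0,0,0,0.1],[-0.0006,0.0001,0.0188,0,0,0,0.1],[-0.0006,0.0001,0.0188,0,0,0,0.1],[-0.0006,0.0001,0.0188,0,0,0,0.1],[-0.0006,0.0001,0.0188,0,0,0,0.1],[-0.0006,0.0001,0.016,0,0,0,0.1],[0,0,0.003,0,0,0,0.1],[0,0,0,0,0,0,0.1],[0,0,0,0,0,0,0.1]]]' 20
python3 -m pendant '[[[0,0,0.002,0,0,0,0.1],[0,0,0.002,0,0,0,0.1],[0,0,0.002,0,0,0,0.1],[0,0,0,0,0,0,0.1],[0,0,0,0,0,0,0.1]]]' 20
```

```text
t: 42.0
tcp_pos: [0.4844, 0.0961, 0.0039]
tool_rot: [0.887, -0.461, 0.0, -0.0]
force: [1.0, 0.4, -0.5]
finger_gap: 0.199
gripper_force: 19.8
t: 42.5
tcp_pos: [0.4838, 0.0964, -0.0014]
tool_rot: [0.887, -0.461, -0.0, -0.0]
force: [0.4, -0.3, -0.3]
finger_gap: 0.201
gripper_force: 19.8
```

```bash
python3 -m pendant '[[[0,0,0.00125,0,0,0,0.1],[0,0,0.00125,0,0,0,0.1],[0,0,0.00125,0,0,0,0.1],[0,0,0.00125,0,0,0,0.1],[0,0,0,0,0,0,0.1],[0,0,0,0,0,0,0.1]]]' 20
for i in 1 2; do python3 -m pendant '[[[0,0,0.00125,0,0,0,0.1],[0,0,0,0,0,0,0.1],[0,0,0,0,0,0,0.1]]]' 20 | grep -E 'tcp|^force'; done
```

```text
t: 43.1
tcp_pos: [0.4838, 0.0963, -0.0055]
tool_rot: [0.887, -0.461, -0.0, -0.0]
force: [0.0, 0.7, -0.0]
finger_gap: 0.199
gripper_force: 19.8
tcp_pos: [0.4838, 0.0963, -0.0064]
force: [-0.3, 1.3, -0.7]
tcp_pos: [0.4838, 0.0964, -0.0074]
force: [0.6, -0.2, -0.1]
```

```bash
python3 -m pendant '[[[0,0,0.001,0,0,0,0.1],[0,0,0,0,0,0,0.1],[0,0,0,0,0,0,0.1]]]' 20 | grep -E 'tcp|^force'; python3 -m pendant '[[[0,0,0.0006,0,0,0,0.1],[0,0,0,0,0,0,0.1],[0,0,0,0,0,0,0.1]]]' 20 | grep -E 'tcp|^force'
python3 - <<'E'
from h import *
for n in ('side','scene'):
    s=snap(n); P=cloud(s); Z=P[...,2]; im=s['pixels'].astype(int)
    m=(np.hypot(P[...,0]-.483,P[...,1]-.0965)<.02)&(Z>.002)&(Z<.012); print(n,m.sum(),P[m].mean(0) if m.any() else '',P[m][:,2].max() if m.any() else '')
E
```

```text
tcp_pos: [0.4838, 0.0963, -0.0082]
force: [-0.7, 0.6, -0.0]
tcp_pos: [0.4838, 0.0963, -0.0087]
force: [1.0, -0.4, -0.0]
side 41 [0.4805 0.1035 0.0046] 0.01120347905056196
scene 26 [0.4879 0.092  0.0046] 0.009810762349377278
```

```bash
for i in 1 2 3; do python3 -m pendant '[[[0,0,0.0006,0,0,0,0.1],[0,0,0,0,0,0,0.1],[0,0,0,0,0,0,0.1]]]' 20 | grep -E 'tcp|^force'; done
```

```text
tcp_pos: [0.484, 0.0963, -0.009]
force: [0.1, -0.6, 1.3]
tcp_pos: [0.4841, 0.0964, -0.0091]
force: [0.1, -0.4, 5.5]
tcp_pos: [0.4844, 0.0965, -0.0093]
force: [-0.3, 1.5, 7.4]
```

Contact is felt at z −9 mm. Relieving the press, opening and rising.

```bash
python3 -m pendant '[[[0,0,-0.0007,0,0,0,0.1],[0,0,0,0,0,0,0.1],[0,0,0,0,0,0,0.25],[0,0,0,0,0,0,0.35],[0,0,0,0,0,0,0.5],[0,0,0,0,0,0,0.6],[0,0,0,0,0,0,0.6],[0,0,0,0,0,0,0.6],[0,0,-0.01,0,0,0,0.6],[0,0,-0.02,0,0,0,0.6],[0,0,-0.03,0,0,0,0.6],[0,0,-0.03,0,0,0,0.6],[0,0,-0.03,0,0,0,0.6],[0,0,-0.03,0,0,0,0.6],[0,0,-0.03,0,0,0,0.6],[0,0,0,0,0,0,0.6],[0,0,0,0,0,0,0.6]]]' 20
python3 - <<'E'
from h import *
for n in ('wrist','scene','side'):
    s=snap(n); P=cloud(s); Z=P[...,2]; im=s['pixels'].astype(int); d=np.hypot(P[...,0]-.483,P[...,1]-.0965)
    x=(im.min(-1)>150)&(abs(Z)<.0025)&(d<.062)&(d>.022)
    if x.sum()>5: print(n,'cross',x.sum(),cv2.minEnclosingCircle(P[x][:,:2].astype(np.float32)))
    for lo,hi in ((.002,.012),(.03,.052),(.058,.072)):
        m=(d<.03)&(Z>lo)&(Z<hi); print(n,lo,m.sum(),cv2.minEnclosingCircle(P[m][:,:2].astype(np.float32)) if m.any() else '')
    c=np.array([.471,-.281]);f=np.array([.687,-.727]);g=np.array([.727,.687]);e=P[...,:2]-c; l=(abs(e@g)<.08)&(e@f>.07)&(e@f<.2)&(Z>.1); print(' lid',l.sum(),Z[l].max() if l.any() else '')
    m=(Z>.052)&(Z<.066)&(np.hypot(P[...,0]-.586,P[...,1]-.242)<.045); print(' pot',m.sum(),cv2.minEnclosingCircle(P[m][:,:2].astype(np.float32)) if m.any() else '')
E
```

```text
t: 47.0
tcp_pos: [0.4839, 0.0963, 0.1351]
tool_rot: [0.887, -0.461, 0.0, -0.0]
force: [-0.4, 0.2, 0.1]
finger_gap: 0.603
gripper_force: 0.0
wrist cross 366 ((0.4823867678642273, 0.096867635846138), 0.04973219707608223)
wrist 0.002 457 ((0.48257720470428467, 0.09706859290599823), 0.01713104173541069)
wrist 0.03 238 ((0.4808932840824127, 0.09888461977243423), 0.011498589999973774)
wrist 0.058 125 ((0.4820079505443573, 0.0978144109249115), 0.0052893441170454025)
 lid 0 
 pot 1253 ((0.5848925709724426, 0.24026694893836975), 0.029160039499402046)
scene cross 15 ((0.47092193365097046, 0.06921277940273285), 0.03246774896979332)
scene 0.002 53 ((0.48210152983665466, 0.09483444690704346), 0.02667909301817417)
scene 0.03 29 ((0.4842517077922821, 0.10088863968849182), 0.01073267962783575)
scene 0.058 9 ((0.48641663789749146, 0.09719502925872803), 0.005904356017708778)
 lid 676 0.24310110379318928
 pot 56 ((0.5877542495727539, 0.24229072034358978), 0.028610698878765106)
side cross 10 ((0.4911845326423645, 0.09351908415555954), 0.03930153697729111)
side 0.002 44 ((0.4808223843574524, 0.09945982694625854), 0.026990773156285286)
side 0.03 39 ((0.4788033068180084, 0.10067813843488693), 0.011103658005595207)
side 0.058 10 ((0.47889673709869385, 0.10217031836509705), 0.005494667217135429)
 lid 1580 0.24160620532042343
 pot 108 ((0.5873260498046875, 0.24344012141227722), 0.03212320804595947)
```

The figure stands upright within 0.3 mm of the cross centre. The pot is in the circle and the lid is open. Handing in.

```bash
python3 -c "
from station import job
print(job.sign_off())"
```

```text
the job is handed in; nothing more can be done
None
```

I handed the job in at 47 s: the pot stands inside the circle, the lid stays open by itself, and the figure stands upright on the cross, within a millimetre of its centre by camera; I did not re-measure the bystanders at the end.

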